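Make up a copper drinks set on the shop counter

ROBOT

A 6-joint arm with a two-finger parallel gripper is mounted at the origin on the work surface. World frame = base frame: x ahead of the robot, y to its left, z up, the work surface at z = 0. Lengths are in m, angles in rad, forces in N, time in s.
With the tool pointing down it reaches from about 0.4 to 0.925 m from the base axis. Payload 12.5 kg.
Tool frame: the origin (TCP) lies on the centre line of the jaws, within the pads' length; the fingertips stand 11 mm ahead of it and the grasp point (between the pads) lies 8 mm behind it; y points along the fingers, x is the direction in which the jaws open and shut, and the axes are right-handed (so a half turn about y gives the same grasp; the last joint's range is limited). The gripper opens to 95 mm and grips with 3 to 60 N. Pads are 20 mm wide; open, the fingers measure 119 mm over their backs; the gripper's body (75 mm by 180 mm) begins 59 mm behind the grasp point.
Start: joints at [1.026, 0.491, 1.559, -0, 1.092, -0.106], TCP at [0.266, 0.566, 0.188] pointing down, gripper open.
Joint ranges: [-3.1, 3.1], [-0.84, 2.19], [0.05, 2.79], [-1.13, 4.28], [0.06, 2.93], [-2.69, 2.69]. Speed limits (rad/s): [2.22, 2.22, 2.79, 3.14, 3.14, 3.14].

INTERFACE

Orientations are given as a 3x3 rotation matrix whose columns are the frame's x, y, z axes.
In Python, from workcell import robot gives the robot as it stands.
- The arm moves only by the tool play_rows, never from a script. Its argument "rows" is text: rows parted by semicolons, each of 5 numbers parted by spaces: the shift along the tool's x, y, z in cm, then the turn about the tool's y in degrees, then the closure, from 0 (fully open) to 1 (shut). A call has exactly 5 rows; each row is the pose to reach, as a shift and turn from the pose commanded when the call began, along the tool's axes at that moment; what a row does not reach only later rows make up. A row lasts 1/10 s, in which the tool goes at most 50 mm and 8.59 degrees, less where a joint would pass 70% of its speed; a pose out of reach is approached as far as the arm can. A call with a gripper value outside its range is refused whole. The fingers move at their own pace and stop on an object; the grip force is fixed at half the most. Time passes only in rows, so rows that repeat a pose let the fingers close, or fill a call up. It gives the time, the measured TCP pose, the force and the opening at its end, in the units of the state.
- robot.get_state(): the state, without advancing time (a new reading comes with each control period).
- robot.camera(name): name is "scene" or "top"; returns (picture, depth): 480x640x3 uint8, blue, green, red; 480x640 float32, m along the optical axis (not along the pixel's ray), 0 where there is no reading.
- robot.camera_model(name): a dict with "K" (3x3 intrinsics, pixels), "rvec" (rotation vector, rad) and "tvec" (3), from world to camera coordinates, as OpenCV has them. Camera axes: x right, y down, z forward; pixel columns grow to the right and rows downward; lengths in m; the calibration is good to about 2 mm. A picture is of the moment at which its call begins. camera_model takes no time and is no camera call.
- robot.job_done(): hands the job in, once; it reports no verdict.
The state is a dict: "clock": time; "joint_positions": joint angles; "qvel": joint speeds; "joint_efforts": joint torques, N m; "position": TCP position; "eef_rot": TCP orientation; "ft_force": force on the tool from outside, world axes, zero at the start; "torque": the same for the moment, N m; "opening": opening from 0.0 (shut) to 1.0 (fully open).
Only numpy, scipy, OpenCV 4.12 (cv2) and the standard library are available. Lean on these libraries where they do the work, as an engineer would, in place of code of your own. Each camera call takes 0.05 s, during which the arm holds its last target. There are 200 camera calls.

TASK

Make up the drinks set: take the copper tumbler off the slanted display easel and lower it upright into the red wooden cup so that it just rests in the taper and is let go there, neither dropped in nor pressed tight. Then take the pale wooden muddler with the red end out of its block and lower it into the copper tumbler until its foot touches the bottom, and only then let go of it. Leave the other wares where they are.

Things in the scene. Friction and masses are not known exactly. Their poses are not given: they have to be found in the camera images.
- tumbler: the copper tumbler: loose tapered cup, about 0.16 kg, wall 2.5 mm, 110 mm high, 31 mm across at the foot, 64 mm at the rim; origin under its foot, z along its axis to its open mouth. It starts on the easel, axis 30 degrees from vertical, mouth leaning away from the robot, its lower side on two brass wires that end half-way up; it lifts off along its axis
- tumbler_center (a point): a point on the copper tumbler's axis half-way up, 55 mm above its underside; axes as the tumbler's. Grip it across the diameter near the rim, fingers to its left and right (on the easel the wires are on its lower side)
- tumbler_floor (a point): centre of the copper tumbler's inner floor, 5 mm above its underside (26 mm across); axes as the tumbler's
- redcup: the red wooden cup with yellow bands: loose, about 0.32 kg, 88 mm high, 64 mm across its mouth outside, 50 mm inside, tapering inside as the tumbler does; origin under its foot, z up. An upright tumbler rests in it with its underside about 60 mm below the cup's mouth (58 to 63) and its rim about 50 mm above the mouth, clear of the cup's floor
- redcup_mouth (a point): centre of the red cup's mouth, 88 mm above its underside; axes as the cup's
- muddler: the muddler, a loose pale wooden rod of about 60 g, 180 mm long and 16 mm across, with a red band round the top 12 mm; origin at the centre of its foot, z along it towards the red end. It starts upright in one of the two bores of the block, 60 mm deep in it, so 120 mm stand out
- muddler_center (a point): a point on the muddler's axis half-way along it, 90 mm from either end; axes as the muddler's
- muddler_foot (a point): centre of the muddler's foot, its lower end; axes as the muddler's
- easel: the display easel, fixed: a dark wood base 130 x 190 x 12 mm with two places 115 mm apart along its y, each a small sloping plate with two brass wires; one holds the copper tumbler, the other a steel one. Origin under the centre of the base; its +x points roughly away from the robot, which is where the tumblers lean
- block: the wooden stick block, fixed, 70 x 130 x 75 mm high, with two upright bores of 18.5 mm, 60 mm deep, at 30 mm either side of its centre along its y; origin at the centre of its underside
- tumbler_steel_center (a point): half-way up the steel tumbler with blue bands on the easel, of the same shape as the copper one; not to be moved
- stirrer_center (a point): half-way along the dark red stirrer with a brass end, 140 mm long, 16 mm across, in the block's other bore (80 mm stand out); not to be moved
- greencup: the green wooden cup, of the same shape as the red one, standing loose nearby; origin under its foot; not to be moved
- bell: a brass hand bell, 56 mm across, 90 mm high, standing on the counter; origin under it; not to be moved
- elephant: a painted elephant figurine on a 75 x 45 mm base, 90 mm high; origin under it; not to be moved
Things that resemble listed ones, but are neither listed nor needed, are in the scene too. Leave any purple look-alike of the tumbler alone. Leave any purple look-alike of the muddler alone.

How it is judged:
On the way, in this order (a step that is already met when the one before it is completed fails the run):
1. the copper tumbler sits upright in the red cup under its own weight, let go (z of tumbler_floor in the frame of redcup_mouth between -0.063 and -0.049 m and horizontal distance between tumbler_center and redcup_mouth below 0.006 m and angle between tumbler_center's own z axis and vertical below 0.12 rad and angle between redcup's own z axis and vertical below 0.1 rad and contact force between the fingers and tumbler below 0.1 N), for 0.2 s.
2. the muddler, still held in the fingers, is down on the floor of the nested tumbler (z of muddler_foot in the frame of tumbler_floor below 0.008 m and horizontal distance between muddler_foot and tumbler_floor below 0.016 m and z of tumbler_floor in the frame of redcup_mouth between -0.063 and -0.049 m and horizontal distance between tumbler_center and redcup_mouth below 0.006 m and angle between tumbler_center's own z axis and vertical below 0.12 rad and angle between redcup's own z axis and vertical below 0.1 rad and contact force between the fingers and muddler above 0.5 N), for 0.05 s.
At the end, for the whole second after the job is handed in: Tumbler in the red cup: its inner floor 49 to 63 mm below the mouth, centres within 6 mm, tumbler tilt under 0.12 rad, cup under 0.10. Muddler foot within 8 mm of the tumbler floor along the axis, 16 mm of its centre. All three let go and at rest (all of step 1 and z of muddler_foot in the frame of tumbler_floor below 0.008 m and horizontal distance between muddler_foot and tumbler_floor below 0.016 m and contact force between the fingers and muddler below 0.1 N and linear speed of each of tumbler, muddler, redcup below 0.03 m/s); the robot touches nothing.
It fails at once if the tumbler is dropped or pressed into the red cup (over 50 N between them, summed round the taper; its own weight gives 10 to 20) (contact force between tumbler and redcup above 50 N and contact force between muddler and tumbler below 0.5 N).
It fails at once if the tumbler is driven into the red cup with the muddler (over 65 N between tumbler and cup) (contact force between tumbler and redcup above 65 N).
It fails at once if the muddler is rammed into the tumbler (more than 40 N) (contact force between muddler and tumbler above 40 N).
It fails at once if other wares are moved by more than 30 mm (distance of any of greencup, tumbler_steel_center, stirrer_center, bell, elephant from where it was at the start of the episode above 0.03 m).
It also fails if it takes over 67 s, if anything falls off the work surface, if the arm or the gripper's body presses on something with over 40 N, if the wrist force passes 120 N, or if a joint passes its speed limit or range.

## Working session

There is one attempt and no reset: what is moved stays moved. The work goes in short steps, Python scripts to look and compute and a tool call to move; the robot and the scene stay as the last step left them, time stands still between calls to the robot, and variables do not carry over. Pictures are saved under pics/ and viewed, about 8 in all and at most 12, crops included, and the job is handed in when it is done.

Besides the shell and the picture viewer there is one more tool, called after "Call:" as name(argument=value, ...), one argument or row to a line, values as JSON. play_rows: Moves the arm, as the interface text tells. Its arguments: {"type":"object","properties":{"rows":{"type":"string"}},"required":["rows"]}

```bash
mkdir -p pics; ls
cat > h.py <<'E'
import numpy as np,cv2
from workcell import robot
def cam(n):
    im,d=robot.camera(n); m=robot.camera_model(n)
    K=np.array(m["K"],float);R=cv2.Rodrigues(np.array(m["rvec"],float))[0];t=np.array(m["tvec"],float).ravel()
    v,u=np.mgrid[:480,:640]
    c=np.stack([(u-K[0,2])/K[0,0]*d,(v-K[1,2])/K[1,1]*d,d],-1)
    P=(c-t)@R; P[d==0]=np.nan
    return im,d,P,(K,R,t)
E
python3 - <<'E'
from h import *
ims=[]
for n in("scene","top"):
    im,d,P,(K,R,t)=cam(n); cv2.imwrite(f"pics/{n}0.png",im); np.savez(f"{n}0.npz",im=im,P=P,d=d)
    print(n,K[0,0],-R.T@t,R[2])
print(robot.get_state())
E
```

```text
pics
scene 473.3159394478034 [ 0.85414281 -0.37380503  0.80192276] [-0.31975918  0.47961508 -0.81714346]
top 579.3776898350183 [0.45566834 0.04368514 1.23692697] [ 0.10655385  0.01727519 -0.99415685]
{'clock': 0.1, 'joint_positions': array([ 1.02638724e+00,  4.91481466e-01,  1.55939249e+00, -2.25207952e-06,
        1.09171147e+00, -1.05624149e-01]), 'qvel': array([ 8.54471233e-04, -1.37778288e-03, -8.42910336e-05,  1.07473526e-03,
        3.84114416e-04, -1.35431582e-04]), 'joint_efforts': array([ 1.67692764e-03, -6.13610888e+01, -2.58606488e+01,  6.93476410e-02,
        4.69608733e-02, -7.45805141e-05]), 'position': array([0.26538988, 0.56558335, 0.1870299 ]), 'eef_rot': array([[ 4.24838624e-01, -5.12461190e-04, -9.05268955e-01],
       [ 9.05268562e-01, -8.50288094e-04,  4.24838920e-01],
       [-9.87452873e-04, -9.99999507e-01,  1.02679780e-04]]), 'ft_force': array([1.24507797, 0.06432771, 0.03886197]), 'torque': array([ 0.0416468 ,  0.00225479, -0.04522573]), 'opening': 0.9963146289288687}
```

View pics/scene0.png

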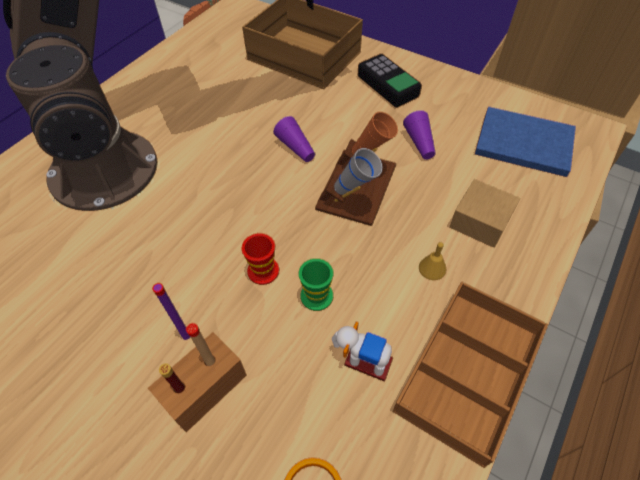

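View pics/top0.png

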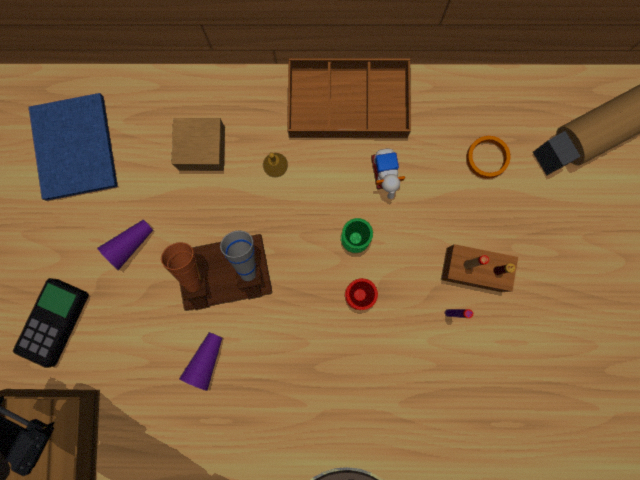

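The scene view shows the copper tumbler at (375,133) behind the steel one (355,175), the red cup at (260,258), the muddler at (200,345) and the dark stirrer beside it at (173,378). In the top view they are at (180,265), (240,255), (361,294), (483,260) and (508,268). Image left is +y and image up is +x. Next I'll fit the shapes.

```bash
cat > fit.py <<'E'
from h import *
from scipy.optimize import least_squares
def hsvmask(im,lo,hi): return cv2.inRange(cv2.cvtColor(im,cv2.COLOR_BGR2HSV),np.array(lo),np.array(hi))>0
def box(P,lo,hi):
    with np.errstate(invalid='ignore'): return np.all((P>lo)&(P<hi),-1)
def conefit(Q,p0,r0,r1,h,wall):
    # p: foot x,y,z, axis tilt components a,b
    def res(p):
        a=np.array([p[3],p[4],1.]);a/=np.linalg.norm(a)
        v=Q-p[:3];s=v@a;r=np.linalg.norm(v-np.outer(s,a),axis=1)
        sl=(r1-r0)/h;c=1/np.hypot(1,sl)
        o=(r-(r0+sl*s))*c
        e=np.where(abs(o)<abs(o+wall),o,o+wall)
        top=np.maximum(s-h,0)
        bot=np.minimum(s,0)
        return np.r_[e,top,bot]
    return least_squares(res,p0,loss="soft_l1",f_scale=.002)
E
python3 - <<'E'
from fit import *
A={n:np.load(n+"0.npz") for n in("scene","top")}
uv={"tumbler":(180,265),"steel":(240,250),"red":(361,294),"green":(357,236),"mud":(483,260),"stir":(509,267),"easel":(215,295),"block":(460,265),"purple":(467,314)}
for k,(u,v) in uv.items():
    W=A["top"]["P"][v-2:v+3,u-2:u+3].reshape(-1,3);hs=cv2.cvtColor(A["top"]["im"],cv2.COLOR_BGR2HSV)[v,u]
    print(k,np.nanmedian(W,0).round(4),hs)
for n,b in (("scene",(376,133)),("scene",(204,350)),("scene",(192,330)),("scene",(255,255))):
    print(n,b,A[n]["P"][b[1],b[0]],cv2.cvtColor(A[n]["im"],cv2.COLOR_BGR2HSV)[b[1],b[0]])
im=A["top"]["im"];s=A["scene"]["im"]
a=cv2.resize(im[220:320,140:290],(750,500),interpolation=cv2.INTER_CUBIC)
cv2.imwrite("pics/c1.png",a)
E
```

```text
tumbler [0.5374 0.3361 0.0904] [ 10 183 103]
steel [0.5682 0.2158 0.0907] [173  11  92]
red [ 0.4849 -0.0294  0.0092] [  2 202 164]
green [ 0.6082 -0.0208  0.0095] [ 69 181 134]
mud [ 0.5432 -0.237   0.196 ] [ 16 134 162]
stir [ 0.5339 -0.2955  0.1558] [ 15 167 130]
easel [0.48   0.2782 0.0139] [  9 171  67]
block [ 0.5428 -0.2232  0.0767] [ 14 181 121]
purple [ 0.4466 -0.2102  0.1811] [167 171 143]
scene (376, 133) [0.55076408 0.29645259 0.14544642] [  8 174  97]
scene (204, 350) [ 0.552313   -0.23991767  0.12980462] [ 15 130 108]
scene (192, 330) [ 0.54845798 -0.23950731  0.19556566] [  2 227 192]
scene (255, 255) [ 0.46761055 -0.02001727  0.03821766] [  1 244 120]
```

View pics/c1.png

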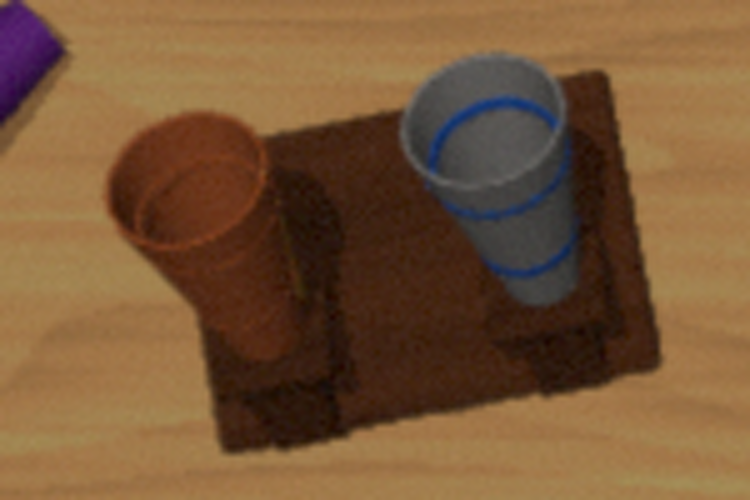

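The crop shows the copper tumbler at left with its rim centred near (187,180) in the crop. The steel one is at right, and the easel is yawed about 10°.

Run:
```python
from fit import *
A={n:np.load(n+"0.npz") for n in("scene","top")}
def get(lo,hi,blo,bhi,names=("scene","top")):
    out=[]
    for n in names:
        m=hsvmask(A[n]["im"],lo,hi)&box(A[n]["P"],blo,bhi); out.append(A[n]["P"][m]); print(n,m.sum(),end=' ')
    return out
def rep(tag,Q,p0,*g):
    f=conefit(Q,p0,*g);p=f.x;a=np.r_[p[3:],1];a/=np.linalg.norm(a)
    n=len(Q);print(tag,"foot",p[:3].round(4),"axis",a.round(3),"tilt",np.degrees(np.arccos(a[2])).round(1),"top",(p[:3]+a*g[2]).round(4),"rms",np.median(abs(f.fun[:n])).round(4));return p
# copper: colour range and z>.045
T=get((0,120,60),(14,255,255),(.46,.255,.05),(.62,.40,.17))
for t,q in (("both",np.vstack(T)),("scene",T[0]),("top",T[1])):
    rep("tumbler "+t,q,[.49,.31,.04,.55,.1],.0155,.032,.110,.0025)
for nm,lo,hi,c in (("red",(0,150,60),(6,255,255),(.475,-.03)),("green",(55,100,40),(85,255,255),(.6,-.02))):
    C=get(lo,hi,(c[0]-.06,c[1]-.06,.03),(c[0]+.06,c[1]+.06,.1))
    for Q,n in zip(C,("scene","top")):
        r=Q[Q[:,2]>.084]; 
        def f(p): 
            d=np.hypot(r[:,0]-p[0],r[:,1]-p[1]);return np.where(d>.0285,np.maximum(d-.032,0),np.minimum(d-.025,0))
        s=least_squares(f,[r[:,0].mean(),r[:,1].mean()]);print(nm,n,s.x.round(4),len(r),r[:,2].max(),(r.min(0)+r.max(0))/2)
for nm,c,l,h_ in (("mud",(.543,-.237),.085,.2),("stir",(.53,-.295),.085,.17)):
    for n in A:
        Q=A[n]["P"][box(A[n]["P"],(c[0]-.025,c[1]-.025,l),(c[0]+.025,c[1]+.025,h_))]
        f=least_squares(lambda p:np.hypot(Q[:,0]-p[0]-p[2]*(Q[:,2]-.14),Q[:,1]-p[1]-p[3]*(Q[:,2]-.14))-.008 if 1 else 0,[*c,0,0],loss="soft_l1",f_scale=.002)
        t=Q[Q[:,2]>Q[:,2].max()-.004];print(nm,n,len(Q),f.x.round(4),"zmax",Q[:,2].max().round(4),"topmean",t.mean(0).round(4))
    Q=np.vstack([A[n]["P"][box(A[n]["P"],(c[0]-.025,c[1]-.025,l),(c[0]+.025,c[1]+.025,h_-.006))] for n in A])
# easel yaw
m=hsvmask(A["top"]["im"],(0,120,20),(14,255,110))&box(A["top"]["P"],(.43,.15,.005),(.66,.40,.02))
print(cv2.minAreaRect(A["top"]["P"][m][:,:2].astype(np.float32)*1000))
m=box(A["top"]["P"],(.45,-.36,.07),(.64,-.16,.08));print(m.sum(),cv2.minAreaRect(A["top"]["P"][m][:,:2].astype(np.float32)*1000))
```

```text
scene 1165 top 1264 tumbler both foot [0.4949 0.3179 0.0531] axis [0.52  0.096 0.849] tilt 31.9 top [0.5521 0.3284 0.1464] rms 0.0008
tumbler scene foot [0.4935 0.3182 0.0531] axis [0.548 0.098 0.831] tilt 33.8 top [0.5538 0.329  0.1444] rms 0.0007
tumbler top foot [0.4956 0.3176 0.0533] axis [0.505 0.095 0.858] tilt 30.9 top [0.5512 0.328  0.1477] rms 0.0007
scene 855 top 540 red scene [ 0.4856 -0.0247] 296 0.09125714791938613 [ 0.48532804 -0.02546139  0.08762902]
red top [ 0.4837 -0.0255] 304 0.09509430140827703 [ 0.48308716 -0.02577315  0.08962752]
scene 891 top 560 green scene [ 0.6061 -0.0158] 314 0.0910667674161356 [ 0.6062188  -0.01632067  0.08761023]
green top [ 0.6039 -0.0163] 291 0.09571927027874536 [ 0.6040169 -0.0166124  0.089912 ]
mud scene 461 [ 0.5452 -0.2367  0.002  -0.0011] zmax 0.1973 topmean [ 0.5454 -0.2372  0.195 ]
mud top 192 [ 0.5447 -0.2387  0.0032  0.0028] zmax 0.1989 topmean [ 0.5445 -0.2382  0.197 ]
stir scene 334 [ 0.5339 -0.2957  0.0094 -0.0024] zmax 0.1572 topmean [ 0.5343 -0.2958  0.1553]
stir top 146 [ 0.533  -0.2972  0.0008  0.0142] zmax 0.1606 topmean [ 0.533  -0.2977  0.1582]
((528.2625122070312, 264.66107177734375), (131.80789184570312, 190.2176513671875), 11.605536460876465)
1844 ((510.4324951171875, -262.45703125), (131.78500366210938, 128.5037078857422), 78.93505859375)
```

Call:
play_rows(
  rows="0 -5 0 0 0;0 -8 -5 -8 0;-2 -8 -10 -16 0;-4 -8 -15 -24 0;-6 -8 -20 -32 0",
)

```text
clock: 0.6
position: [0.4086, 0.4395, 0.2675]
eef_rot: [[-0.123, 0.0, -0.992], [0.992, 0.0, -0.123], [0.0, -1.0, -0.0]]
ft_force: [0.7, 0.8, 0.1]
opening: 0.999
```

```bash
cat > go.py <<'E'
from workcell import robot
import numpy as np,sys
def go(p,yaw=None):
    s=robot.get_state();R=np.array(s["eef_rot"]);d=R.T@(np.array(p)-s["position"])*100
    y=np.degrees(np.arctan2(R[1,0],R[0,0]))
    print("t",round(s["clock"],2),"pos",s["position"].round(4),"yaw",y.round(2),"shift cm",d.round(2),"turn",None if yaw is None else round((y-yaw+90)%180-90,2),"F",s["ft_force"].round(2),"open",round(s["opening"],3))
if __name__=="__main__":
    a=list(map(float,sys.argv[1:]));go(a[:3],a[3] if len(a)>3 else None)
E
python3 go.py .5444 .3266 .19 100.9
```

```text
t 0.6 pos [0.4086 0.4395 0.2675] yaw 97.06 shift cm [-12.87   7.75 -12.09] turn -3.84 F [0.7  0.8  0.15] open 0.999
```

Call:
play_rows(
  rows="-3.5 0 -3.5 -4 0;-7 2 -7 -4 0;-11.4 5 -11.1 -4 0;-11.4 7.7 -11.1 -4 0;-11.4 7.7 -11.1 -4 0",
)

```text
clock: 1.1
position: [0.5311, 0.3378, 0.1858]
eef_rot: [[-0.182, -0.007, -0.983], [0.983, -0.004, -0.182], [-0.002, -1.0, 0.007]]
ft_force: [0.3, -0.2, -0.3]
opening: 1.0
```

```bash
python3 go.py .5444 .3266 .1287 100.9
```

```text
t 1.1 pos [0.5311 0.3378 0.1858] yaw 100.51 shift cm [-1.33  5.7  -1.14] turn -0.39 F [ 0.27 -0.18 -0.32] open 1.0
```

Call:
play_rows(
  rows="0 0 0 0 0;0 0 0 0 0;0 0 0 0 0;0 0 0 0 0;0 0 0 0 0",
)

```text
clock: 1.6
position: [0.5309, 0.3413, 0.1913]
eef_rot: [[-0.187, 0.001, -0.982], [0.982, 0.001, -0.187], [0.0, -1.0, -0.001]]
ft_force: [0.4, -0.0, -0.2]
opening: 0.999
```

```bash
python3 go.py .5444 .3266 .1287 100.9
```

```text
t 1.6 pos [0.5309 0.3413 0.1913] yaw 100.75 shift cm [-1.69  6.26 -1.04] turn -0.15 F [ 0.35 -0.04 -0.2 ] open 0.999
```

Call:
play_rows(
  rows="-1.7 0 -1.04 0 0;-1.7 1.5 -1.04 0 0;-1.7 3 -1.04 0 0;-1.7 3 -1.04 0 0;-1.7 3 -1.04 0 0",
)

```text
clock: 2.1
position: [0.5445, 0.3261, 0.1609]
eef_rot: [[-0.186, 0.0, -0.983], [0.983, 0.0, -0.186], [0.0, -1.0, -0.0]]
ft_force: [-0.5, 0.7, 0.3]
opening: 0.996
```

```bash
python3 go.py .5444 .3266 .1287 100.9
```

```text
t 2.1 pos [0.5445 0.3261 0.1609] yaw 100.72 shift cm [0.05 3.22 0.01] turn -0.18 F [-0.46  0.72  0.3 ] open 0.996
```

Call:
play_rows(
  rows="0 1.6 0 0 0;0 3.2 0 0 0;0 3.2 0 0 0;0 3.2 0 0 0.2;0 3.2 0 0 0.3",
)

```text
clock: 2.6
position: [0.545, 0.3263, 0.1298]
eef_rot: [[-0.186, 0.002, -0.983], [0.983, 0.001, -0.186], [0.0, -1.0, -0.002]]
ft_force: [-0.3, -0.4, 0.2]
opening: 0.885
```

Call:
play_rows(
  rows="0 0 0 0 0.5;0 0 0 0 0.7;0 0 0 0 1;0 0 0 0 1;0 0 0 0 1",
)

```text
clock: 3.1
position: [0.5446, 0.326, 0.1286]
eef_rot: [[-0.186, 0.0, -0.983], [0.983, 0.0, -0.186], [0.0, -1.0, -0.0]]
ft_force: [0.7, 1.9, 2.7]
opening: 0.469
```

```bash
python3 go.py .5444 .3266 .1287 100.9
python3 - <<'E'
from h import *
im,d,P,_=cam("scene");im2,*_=cam("top")
cv2.imwrite("pics/g1.png",np.hstack([cv2.resize(im[60:240,290:470],(400,400)),cv2.resize(im2[210:330,120:240],(400,400))]))
E
```

```text
t 3.1 pos [0.5446 0.326  0.1286] yaw 100.7 shift cm [ 0.06 -0.01  0.01] turn -0.2 F [0.74 1.9  2.68] open 0.469
```

View pics/g1.png

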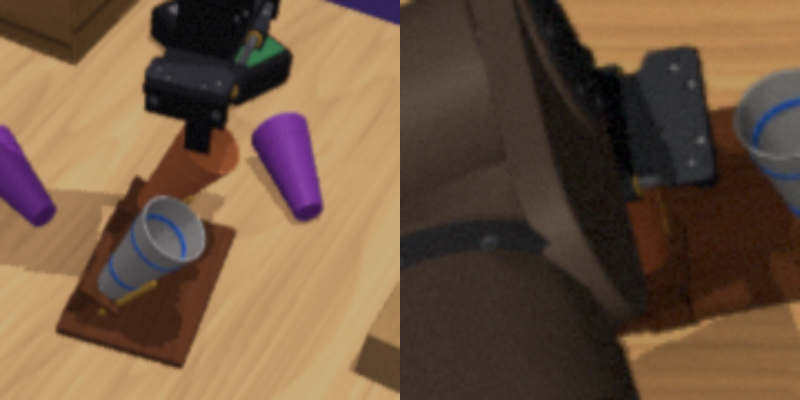

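The finger is at the near-rim flank of the tumbler at (205,140) in the crop, and the steel tumbler is untouched. I'll hold once more to see whether the opening settles.

Call:
play_rows(
  rows="0 0 0 0 1;0 0 0 0 1;0 0 0 0 1;0 -0.15 -0.09 0 1;0 -0.3 -0.17 0 1",
)

```text
clock: 3.7
position: [0.5462, 0.3262, 0.1315]
eef_rot: [[-0.186, -0.0, -0.983], [0.983, 0.0, -0.186], [0.0, -1.0, 0.0]]
ft_force: [-0.5, 0.2, -0.1]
opening: 0.01
```

```bash
python3 go.py .5444 .3266 .1287 100.9
python3 - <<'E'
from fit import *
im,d,P,_=cam("scene")
m=hsvmask(im,(0,120,50),(14,255,255))&box(P,(.46,.255,.05),(.64,.42,.2))
Q=P[m];print(len(Q));f=conefit(Q,[.495,.318,.053,.56,.1],.0155,.032,.11,.0025);p=f.x;a=np.r_[p[3:],1];a/=np.linalg.norm(a);print(p,a,p[:3]+.11*a)
E
```

```text
t 3.7 pos [0.5462 0.3262 0.1315] yaw 100.7 shift cm [0.07 0.28 0.17] turn -0.2 F [-0.46  0.19 -0.11] open 0.01
1062
[0.49262858 0.31645739 0.05388011 0.69371675 0.15802135] [0.56524781 0.12875748 0.81481067] [0.55480584 0.33062071 0.14350929]
```

The jaws closed fully, so the grip slipped off. I need to look.

Run:
```python
from h import *
im,d,P,_=cam("scene");im2,*_=cam("top")
cv2.imwrite("pics/g2.png",np.hstack([cv2.resize(im[90:190,330:430],(500,500),interpolation=2),cv2.resize(im2[210:330,150:210],(250,500))]))
```

```text
(no output)
```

View pics/g2.png

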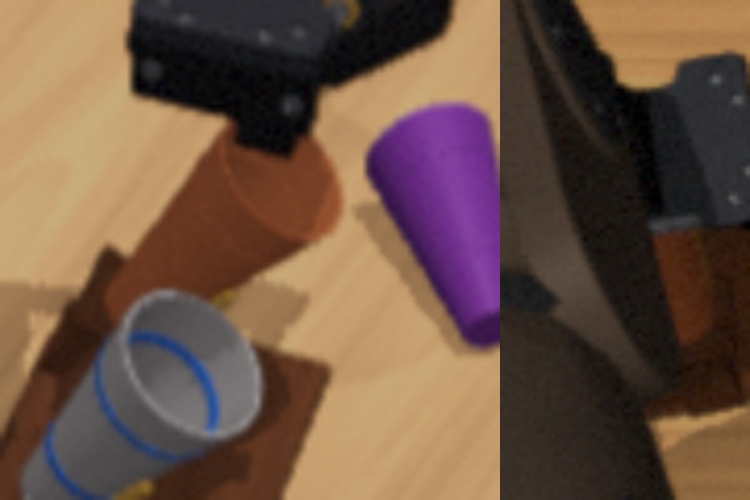

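Run:
```python
from fit import *
im,d,P,(K,R,t)=cam("scene")
s=robot.get_state()
for dz in(.0,-.011,.008,.05):
    c=R@(s["position"]+[0,0,dz])+t;u=K@c;print(dz,(u[:2]/u[2]).round(1))
for v in range(100,124,3):
    print(v,[tuple((P[v,u]*1000).round(0).astype(int)) for u in (380,384,388)],im[v,384])
```

```text
0.0 [380.4 129. ]
-0.011 [379.9 133.1]
0.008 [380.7 126. ]
0.05 [382.7 109.7]
100 [(np.int64(577), np.int64(240), np.int64(275)), (np.int64(583), np.int64(242), np.int64(277)), (np.int64(590), np.int64(243), np.int64(279))] [33 27 25]
103 [(np.int64(576), np.int64(244), np.int64(266)), (np.int64(585), np.int64(241), np.int64(272)), (np.int64(591), np.int64(243), np.int64(273))] [24 19 19]
106 [(np.int64(577), np.int64(243), np.int64(261)), (np.int64(583), np.int64(246), np.int64(261)), (np.int64(590), np.int64(247), np.int64(263))] [17 17 16]
109 [(np.int64(574), np.int64(251), np.int64(247)), (np.int64(581), np.int64(252), np.int64(250)), (np.int64(588), np.int64(253), np.int64(252))] [4 6 3]
112 [(np.int64(575), np.int64(249), np.int64(242)), (np.int64(583), np.int64(250), np.int64(245)), (np.int64(590), np.int64(252), np.int64(247))] [9 6 8]
115 [(np.int64(544), np.int64(320), np.int64(171)), (np.int64(583), np.int64(250), np.int64(239)), (np.int64(590), np.int64(253), np.int64(239))] [13 13 13]
118 [(np.int64(545), np.int64(321), np.int64(164)), (np.int64(552), np.int64(323), np.int64(165)), (np.int64(561), np.int64(324), np.int64(168))] [12 11 14]
121 [(np.int64(532), np.int64(352), np.int64(127)), (np.int64(539), np.int64(355), np.int64(128)), (np.int64(547), np.int64(359), np.int64(129))] [24 43 84]
```

The depth image puts the finger tips near z≈0.160 and the body's underside at about 0.239. The reported TCP implies 0.120 and 0.198, so the true tool sits about 4 cm higher than I assumed. I'll raise, open and measure it in the clear.

Call:
play_rows(
  rows="0 -4 0 0 1;0 -8 0 0 0.5;0 -8 0 0 0;0 -8 0 0 0;0 -8 0 0 0",
)

```text
clock: 4.4
position: [0.5457, 0.326, 0.2103]
eef_rot: [[-0.186, -0.002, -0.983], [0.983, -0.001, -0.186], [-0.0, -1.0, 0.002]]
ft_force: [-0.3, -0.1, -0.2]
opening: 0.282
```

Call:
play_rows(
  rows="0 0 0 0 0;0 0 0 0 0;0 0 0 0 0;0 0 0 0 0;0 0 0 0 0",
)

```text
clock: 4.9
position: [0.5462, 0.3262, 0.2114]
eef_rot: [[-0.186, -0.0, -0.983], [0.983, 0.0, -0.186], [0.0, -1.0, 0.0]]
ft_force: [0.1, 0.7, -0.3]
opening: 0.703
```

```bash
python3 go.py .5508 .3278 .1287 100.9
python3 - <<'E'
from fit import *
im,d,P,(K,R,t)=cam("scene");s=robot.get_state();T=s["eef_rot"];p=s["position"]
m=box(P,(p[0]-.1,p[1]-.1,.165),(p[0]+.1,p[1]+.1,.45))&(im.max(-1)<75)
L=(P[m]-p)@T   # tool frame: x jaw, y ahead, z
print(len(L))
for a in np.arange(-.12,.05,.01):
    q=L[(L[:,1]>=a)&(L[:,1]<a+.01)]
    if len(q): print(round(a,3),len(q),"x",np.percentile(q[:,0],[1,50,99]).round(3),"z",np.percentile(q[:,2],[1,50,99]).round(3))
print(L[:,1].max())
v=[(K@(R@(p+T@np.array(o))+t)) for o in ((-.0475,0.011,0),(.0475,.011,0),(0,0,0))]
im=im.copy()
for w in v: cv2.circle(im,tuple(int(round(k)) for k in w[:2]/w[2]),2,(0,0,255),-1)
cv2.imwrite("pics/g3.png",cv2.resize(im[0:240,260:520],(650,600)))
E
```

```text
t 4.9 pos [0.5462 0.3262 0.2114] yaw 100.7 shift cm [ 0.07  8.27 -0.48] turn -0.2 F [ 0.06  0.68 -0.25] open 0.703
3818
-0.12 277 x [-0.083 -0.081  0.077] z [-0.037 -0.012  0.03 ]
-0.11 108 x [-0.083 -0.081  0.075] z [-0.037 -0.007  0.031]
-0.1 3 x [0.033 0.038 0.045] z [-0.014 -0.014 -0.014]
-0.09 6 x [0.038 0.039 0.042] z [-0.014 -0.013 -0.011]
-0.08 51 x [-0.046 -0.044 -0.039] z [-0.014 -0.003  0.009]
-0.07 59 x [-0.046 -0.042 -0.036] z [-0.014 -0.003  0.009]
-0.06 57 x [-0.044 -0.041 -0.037] z [-0.014 -0.003  0.008]
-0.05 57 x [-0.043 -0.04  -0.036] z [-0.014 -0.004  0.008]
-0.04 47 x [-0.04  -0.038 -0.034] z [-0.014 -0.002  0.008]
-0.03 11 x [-0.038 -0.037 -0.035] z [-0.014 -0.004  0.006]
-0.026644809714697706
```

View pics/g3.png

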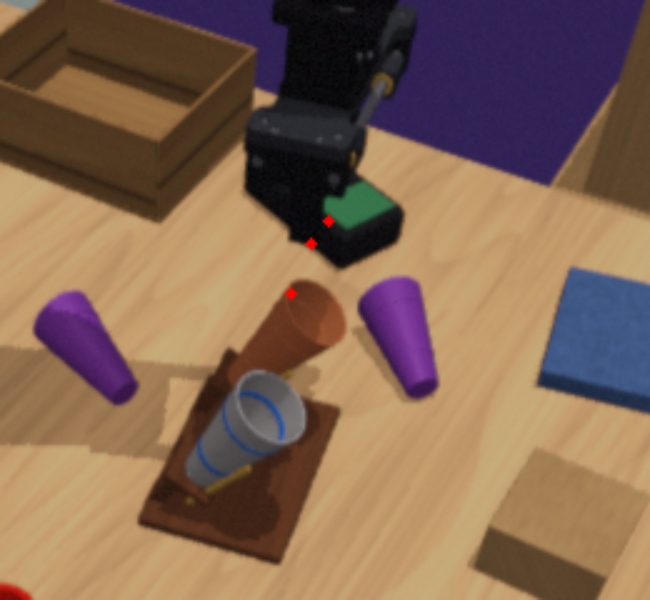

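The open finger's tip measures 27 mm behind the reported TCP instead of 11 mm ahead. That is a 38 mm offset, and the body shows the same one, so I'll use tip = pos.z + 0.027 and grasp = pos.z + 0.046. The tumbler is undisturbed, and I'll descend with the corrected heights.

Call:
play_rows(
  rows="0 2 0.3 0 0;0 5 0.3 0 0;0 8 0.3 0 0;0 10 0.3 0 0;0 12 0.3 0 0",
)

```text
clock: 5.45
position: [0.5432, 0.3256, 0.0905]
eef_rot: [[-0.186, -0.0, -0.983], [0.983, -0.0, -0.186], [0.0, -1.0, 0.0]]
ft_force: [0.4, 0.8, 0.1]
opening: 0.998
```

Call:
play_rows(
  rows="0 0 0 0 0;0 0 0 0 0.5;0 0 0 0 1;0 0 0 0 1;0 0 0 0 1",
)

```text
clock: 5.95
position: [0.5436, 0.3259, 0.0924]
eef_rot: [[-0.186, 0.001, -0.983], [0.983, 0.001, -0.186], [0.001, -1.0, -0.001]]
ft_force: [-0.6, 1.2, 0.8]
opening: 0.717
```

Call:
play_rows(
  rows="0 0 0 0 1;0 0 0 0 1;0 0 0 0 1;0 0 0 0 1;0 0 0 0 1",
)

```text
clock: 6.45
position: [0.5437, 0.3262, 0.0922]
eef_rot: [[-0.186, 0.001, -0.983], [0.983, 0.001, -0.186], [0.001, -1.0, -0.002]]
ft_force: [-0.1, 3.4, 6.4]
opening: 0.651
```

Call:
play_rows(
  rows="0 -0.87 -0.5 0 1;0 -1.73 -1 0 1;0 -2.6 -1.5 0 1;0 -3.46 -2 0 1;0 -4.33 -2.5 0 1",
)

```text
clock: 6.95
position: [0.5684, 0.3303, 0.1356]
eef_rot: [[-0.186, 0.0, -0.983], [0.983, 0.0, -0.186], [-0.0, -1.0, -0.0]]
ft_force: [-0.7, 0.6, -1.1]
opening: 0.652
```

Call:
play_rows(
  rows="0 -1.3 -0.75 0 1;0 -2.6 -1.5 0 1;0 -3.9 -2.25 0 1;0 -6 -2.25 0 1;0 -8 -2.25 0 1",
)

```text
clock: 7.45
position: [0.5902, 0.3344, 0.2158]
eef_rot: [[-0.186, -0.0, -0.983], [0.983, -0.0, -0.186], [-0.0, -1.0, 0.0]]
ft_force: [0.0, 0.1, -0.7]
opening: 0.647
```

```bash
python3 go.py .4847 -.0252 .3 100.9
cat > look.py <<'E'
from fit import *
im,d,P,_=cam("scene");s=robot.get_state();p=s["position"]+[0,0,.046]
m=hsvmask(im,(0,120,50),(14,255,255))&box(P,(p[0]-.12,p[1]-.08,p[2]-.14),(p[0]+.12,p[1]+.08,p[2]+.06))
Q=P[m];f=conefit(Q,[p[0]-.03,p[1],p[2]-.09,.3,0],.0155,.032,.11,.0025);q=f.x;a=np.r_[q[3:],1];a/=np.linalg.norm(a)
print(len(Q),"foot",q[:3].round(4),"axis",a.round(3),"rim",(q[:3]+.11*a).round(4),"grasp",p.round(4),"res",np.median(abs(f.fun[:len(Q)])).round(4))
E
python3 look.py
```

```text
t 7.45 pos [0.5902 0.3344 0.2158] yaw 100.69 shift cm [-33.37  -8.41  17.04] turn -0.21 F [ 0.01  0.14 -0.68] open 0.647
913 foot [0.5503 0.3273 0.1747] axis [0.486 0.072 0.871] rim [0.6038 0.3352 0.2705] grasp [0.5912 0.3349 0.2655] res 0.0006
```

The tumbler is held at an opening of 61.8 mm, 29° from vertical, and doesn't swing. I'll right it by resting its foot edge on a clear patch of table and arcing the rim over it. First I carry it there, above the steel tumbler.

Call:
play_rows(
  rows="0 -4 0 0 1;-1 -4.5 0.5 0 1;-5 -4.5 2 0 1;-9 -4.5 3.6 0 1;-13 -4.5 5.2 0 1",
)

```text
clock: 8.0
position: [0.5621, 0.1954, 0.259]
eef_rot: [[-0.186, -0.001, -0.982], [0.982, -0.0, -0.186], [-0.0, -1.0, 0.001]]
ft_force: [0.9, 0.0, -0.5]
opening: 0.649
```

Call:
play_rows(
  rows="-4 0 1.6 0 1;-8 0 3.2 0 1;-10 0 4.2 0 1;-10 0 4.2 0 1;-10 0 4.2 0 1",
)

```text
clock: 8.5
position: [0.5402, 0.0907, 0.2596]
eef_rot: [[-0.184, 0.0, -0.983], [0.983, 0.0, -0.184], [0.0, -1.0, -0.0]]
ft_force: [-0.3, 0.1, -1.2]
opening: 0.651
```

```bash
python3 go.py .54 .09 .0588 100.7;python3 look.py
```

```text
t 8.5 pos [0.5402 0.0907 0.2596] yaw 100.63 shift cm [-0.07 20.08  0.04] turn -0.07 F [-0.26  0.07 -1.22] open 0.651
1126 foot [0.5011 0.0825 0.2149] axis [0.44  0.085 0.894] rim [0.5495 0.0918 0.3132] grasp [0.5404 0.0913 0.3056] res 0.0006
```

Call:
play_rows(
  rows="0 4.5 0 0 1;0 9 0 0 1;0 13.5 0 0 1;0 17.5 0 0 1;0 19.5 0 0 1",
)

```text
clock: 9.05
position: [0.5389, 0.0922, 0.0613]
eef_rot: [[-0.187, -0.004, -0.982], [0.982, -0.0, -0.187], [0.001, -1.0, 0.004]]
ft_force: [-0.6, 0.9, -1.0]
opening: 0.647
```

Call:
play_rows(
  rows="0 0 0 0 1;0 0.3 0 0 1;0 0.6 0 0 1;0 0.9 0 0 1;0 0.9 0 0 1",
)

```text
clock: 9.55
position: [0.5405, 0.0911, 0.0563]
eef_rot: [[-0.186, 0.001, -0.983], [0.983, 0.0, -0.186], [-0.0, -1.0, -0.001]]
ft_force: [-0.6, 0.2, -1.7]
opening: 0.651
```

```bash
python3 go.py .54 .09 .0588 100.7;python3 look.py
```

```text
t 9.55 pos [0.5405 0.0911 0.0563] yaw 100.71 shift cm [-0.1  -0.25  0.07] turn 0.01 F [-0.59  0.17 -1.69] open 0.651
579 foot [0.5004 0.0866 0.0057] axis [0.416 0.044 0.908] rim [0.5461 0.0915 0.1057] grasp [0.5405 0.0911 0.1023] res 0.0008
```

Call:
play_rows(
  rows="0 0.1 0 0 1;0 0.2 0 0 1;0 0.3 0 0 1;0 0.3 0 0 1;0 0.3 0 0 1",
)

```text
clock: 10.1
position: [0.5403, 0.091, 0.0528]
eef_rot: [[-0.186, -0.0, -0.983], [0.983, 0.0, -0.186], [0.0, -1.0, 0.0]]
ft_force: [0.1, -0.8, -0.6]
opening: 0.647
```

Call:
play_rows(
  rows="0 0.1 0 0 1;0 0.2 0 0 1;0 0.3 0 0 1;0 0.3 0 0 1;0 0.3 0 0 1",
)

```text
clock: 10.6
position: [0.5408, 0.0911, 0.0501]
eef_rot: [[-0.186, 0.001, -0.983], [0.983, 0.0, -0.186], [-0.0, -1.0, -0.001]]
ft_force: [1.2, 0.6, 4.1]
opening: 0.65
```

```bash
python3 go.py .54 .09 .0588 100.7;python3 look.py
```

```text
t 10.6 pos [0.5408 0.0911 0.0501] yaw 100.7 shift cm [-0.09 -0.87  0.09] turn 0.0 F [1.22 0.65 4.13] open 0.65
550 foot [0.4982 0.0866 0.0028] axis [0.446 0.05  0.894] rim [0.5473 0.0921 0.1011] grasp [0.5407 0.0911 0.0961] res 0.0007
```

Contact at +4 N. Now the arc toward −e, with the foot edge as pivot.

Call:
play_rows(
  rows="0 -0.12 0.52 0 1;0 -0.25 1.04 0 1;0 -0.35 1.57 0 1;0 -0.42 2.11 0 1;0 -0.42 2.11 0 1",
)

```text
clock: 11.15
position: [0.5203, 0.0871, 0.0552]
eef_rot: [[-0.186, 0.003, -0.983], [0.983, 0.0, -0.186], [-0.0, -1.0, -0.003]]
ft_force: [2.6, 0.4, 10.8]
opening: 0.651
```

```bash
python3 go.py .54 .09 .0588 100.7;python3 look.py
```

```text
t 11.15 pos [0.5203 0.0871 0.0552] yaw 100.71 shift cm [-0.08 -0.35 -1.99] turn 0.01 F [ 2.64  0.37 10.79] open 0.651
690 foot [ 0.4965  0.0866 -0.0013] axis [0.269 0.001 0.963] rim [0.5262 0.0867 0.1046] grasp [0.5206 0.0871 0.1012] res 0.0007
```

Call:
play_rows(
  rows="0 -0.1 0.54 0 1;0 -0.12 1.07 0 1;0 -0.12 1.6 0 1;0 -0.07 2.15 0 1;0 0.02 2.7 0 1",
)

```text
clock: 11.7
position: [0.4941, 0.082, 0.0554]
eef_rot: [[-0.186, 0.004, -0.983], [0.983, 0.0, -0.186], [-0.001, -1.0, -0.004]]
ft_force: [-0.1, -0.5, 24.3]
opening: 0.65
```

Call:
play_rows(
  rows="0 0 0 0 1;0 0 0 0 1;0 0 0 0 1;0 0 0 0 1;0 0 0 0 1",
)

```text
clock: 12.2
position: [0.4941, 0.082, 0.0554]
eef_rot: [[-0.186, 0.004, -0.983], [0.983, 0.0, -0.186], [-0.001, -1.0, -0.004]]
ft_force: [-0.8, -0.8, 21.9]
opening: 0.648
```

```bash
python3 go.py .54 .09 .0588 100.7;python3 look.py
```

```text
t 12.2 pos [0.4941 0.082  0.0554] yaw 100.71 shift cm [-0.07 -0.33 -4.66] turn 0.01 F [-0.8  -0.83 21.87] open 0.648
887 foot [ 0.4963  0.0826 -0.002 ] axis [ 0.054 -0.007  0.999] rim [0.5022 0.0818 0.1078] grasp [0.4941 0.082  0.1014] res 0.0008
```

It stands upright on the table, with a fitted tilt of about 3°, which is within the fit bias. Lift it, carry it over the red cup and re-measure.

Call:
play_rows(
  rows="0 -1 0 0 1;0 -5 0 0 1;0 -9 0 0 1;0 -12 0 0 1;0 -12 0 0 1",
)

```text
clock: 12.75
position: [0.4938, 0.0822, 0.1771]
eef_rot: [[-0.186, 0.005, -0.983], [0.983, 0.0, -0.186], [-0.001, -1.0, -0.005]]
ft_force: [0.5, -0.2, -1.0]
opening: 0.649
```

Call:
play_rows(
  rows="-3 0 1 0 1;-6 0 2 0 1;-8.5 0 2.8 0 1;-10.2 0 3.3 0 1;-10.2 0 3.3 0 1",
)

```text
clock: 13.25
position: [0.4785, -0.0257, 0.1727]
eef_rot: [[-0.184, -0.002, -0.983], [0.983, 0.0, -0.184], [0.001, -1.0, 0.002]]
ft_force: [0.0, 0.3, -1.7]
opening: 0.651
```

Call:
play_rows(
  rows="0 0 0 0 1;0 0 0 0 1;0 0 0 0 1;0 0 0 0 1;0 0 0 0 1",
)

```text
clock: 13.75
position: [0.4796, -0.0238, 0.1738]
eef_rot: [[-0.186, 0.0, -0.982], [0.982, 0.0, -0.186], [0.0, -1.0, -0.0]]
ft_force: [0.1, -0.7, -0.8]
opening: 0.645
```

```bash
cat > both.py <<'E'
from fit import *
# red cup mouth from scene view, tumbler in the same view
im,d,P,_=cam("scene");s=robot.get_state()
r=P[hsvmask(im,(0,200,60),(6,255,255))&box(P,(.42,-.09,.083),(.55,.04,.093))]
def f(p):
    q=np.hypot(r[:,0]-p[0],r[:,1]-p[1]);return np.where(q>.0285,np.maximum(q-.032,0),np.minimum(q-.025,0))
c=least_squares(f,r[:,:2].mean(0));print("cup",c.x.round(4),len(r),r[:,2].mean(),(r.min(0)+r.max(0))/2)
E
python3 go.py .54 .09 .0588 100.7;python3 look.py; python3 both.py
python3 - <<'E'
from h import *
im,*_=cam("scene");im2,*_=cam("top")
cv2.imwrite("pics/p1.png",np.hstack([cv2.resize(im[140:300,180:340],(400,400)),cv2.resize(im2[210:330,300:420],(400,400))]))
E
```

```text
t 13.75 pos [ 0.4796 -0.0238  0.1738] yaw 100.74 shift cm [10.06 11.5  -8.06] turn 0.04 F [ 0.13 -0.65 -0.76] open 0.645
1523 foot [ 0.4898 -0.0161  0.0949] axis [-0.072 -0.086  0.994] rim [ 0.4818 -0.0255  0.2043] grasp [ 0.4796 -0.0239  0.2198] res 0.0026
cup [ 0.4856 -0.0245] 284 0.08729309700346108 [ 0.48608338 -0.02533198  0.08733949]
```

View pics/p1.png

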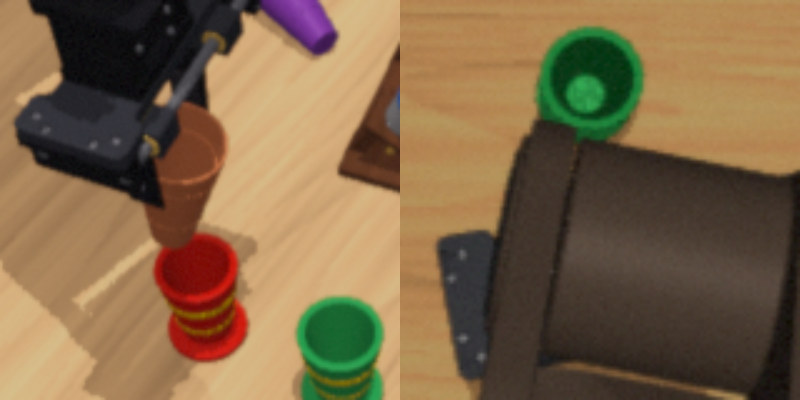

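The tumbler hangs upright over the red cup. The fit was contaminated by cup pixels, so I'll refit with z > 0.115.

```bash
cat > look2.py <<'E'
from fit import *
import sys
def run(zc):
    im,d,P,_=cam("scene");s=robot.get_state();p=s["position"]+[0,0,.046]
    m=hsvmask(im,(4,100,40),(14,235,255))&box(P,(p[0]-.06,p[1]-.05,zc),(p[0]+.06,p[1]+.05,p[2]+.03))
    Q=P[m];f=conefit(Q,[p[0],p[1],p[2]-.1,0,0],.0155,.032,.11,.0025);q=f.x;a=np.r_[q[3:],1];a/=np.linalg.norm(a)
    print(len(Q),"foot",q[:3].round(4),"axis",a.round(3),"mid",(q[:3]+.055*a).round(4),"rim",(q[:3]+.11*a).round(4),"zmax",np.percentile(Q[:,2],99.5).round(4),"res",np.median(abs(f.fun[:len(Q)])).round(4))
run(float(sys.argv[1]))
E
python3 look2.py .115; python3 look2.py .13
```

```text
1163 foot [ 0.4701 -0.0246  0.1249] axis [0.201 0.033 0.979] mid [ 0.4811 -0.0228  0.1788] rim [ 0.4922 -0.021   0.2326] zmax 0.2411 res 0.0005
1131 foot [ 0.4709 -0.0253  0.1287] axis [0.205 0.037 0.978] mid [ 0.4822 -0.0232  0.1825] rim [ 0.4934 -0.0212  0.2362] zmax 0.2438 res 0.0005
```

The corrected fit shows about 12° of tilt, so the carry's deceleration swung it back. Since jerks turn it in the pads, a decaying dither should let gravity hang it vertical.

Call:
play_rows(
  rows="0 -1 1.5 0 1;0 -1 -1.5 0 1;0 -1 1.5 0 1;0 -1 -1.2 0 1;0 -1 1 0 1",
)

```text
clock: 14.55
position: [0.4727, -0.0262, 0.1837]
eef_rot: [[-0.186, 0.002, -0.983], [0.983, -0.0, -0.186], [-0.001, -1.0, -0.002]]
ft_force: [0.9, -1.1, -0.0]
opening: 0.65
```

Call:
play_rows(
  rows="0 0 -1.8 0 1;0 0 -0.4 0 1;0 0 -1.4 0 1;0 0 -0.8 0 1;0 0 -1 0 1",
)

```text
clock: 15.05
position: [0.4788, -0.0243, 0.1837]
eef_rot: [[-0.186, -0.001, -0.983], [0.983, 0.0, -0.186], [0.0, -1.0, 0.001]]
ft_force: [-0.4, 0.2, -1.5]
opening: 0.645
```

```bash
python3 go.py .4796 -.0238 .1838 100.7;python3 look2.py .115; python3 look2.py .12
```

```text
t 15.05 pos [ 0.4788 -0.0243  0.1837] yaw 100.71 shift cm [ 0.03 -0.01 -0.08] turn 0.01 F [-0.36  0.24 -1.45] open 0.645
1308 foot [ 0.4835 -0.0235  0.1307] axis [0.079 0.012 0.997] mid [ 0.4879 -0.0228  0.1856] rim [ 0.4922 -0.0221  0.2404] zmax 0.252 res 0.0006
1344 foot [ 0.4851 -0.0216  0.1331] axis [ 0.055 -0.003  0.998] mid [ 0.4882 -0.0218  0.188 ] rim [ 0.4912 -0.022   0.2429] zmax 0.2486 res 0.0005
```

Call:
play_rows(
  rows="-0.05 0 0.1 0 1;-0.1 0 0.2 0 1;-0.16 0.5 0.28 0 1;-0.16 1.2 0.28 0 1;-0.16 2 0.28 0 1",
)

```text
clock: 15.65
position: [0.477, -0.0264, 0.1631]
eef_rot: [[-0.186, 0.0, -0.983], [0.983, 0.0, -0.186], [0.0, -1.0, -0.0]]
ft_force: [0.0, 0.4, -0.9]
opening: 0.647
```

Call:
play_rows(
  rows="0 1 0 0 1;0 2 0 0 1;0 3 0 0 1;0 4 0 0 1;0 4.8 0 0 1",
)

```text
clock: 16.15
position: [0.4769, -0.0263, 0.1147]
eef_rot: [[-0.186, -0.001, -0.983], [0.983, 0.0, -0.186], [0.0, -1.0, 0.001]]
ft_force: [-0.1, 0.3, -1.8]
opening: 0.648
```

Call:
play_rows(
  rows="0 0.4 0 0 1;0 0.8 0 0 1;0 1.2 0 0 1;0 1.5 0 0 1;0 1.5 0 0 1",
)

```text
clock: 16.65
position: [0.477, -0.0263, 0.1006]
eef_rot: [[-0.186, -0.0, -0.983], [0.983, 0.0, -0.186], [0.0, -1.0, 0.0]]
ft_force: [0.6, -0.0, -1.2]
opening: 0.651
```

```bash
python3 go.py .4796 -.0238 .0834 100.7;python3 look2.py .1; python3 both.py
```

```text
t 16.65 pos [ 0.477  -0.0263  0.1006] yaw 100.7 shift cm [ 0.2   1.72 -0.3 ] turn 0.0 F [ 0.61 -0.01 -1.2 ] open 0.651
755 foot [ 0.4828 -0.0246  0.0551] axis [0.065 0.006 0.998] mid [ 0.4864 -0.0243  0.11  ] rim [ 0.49   -0.0239  0.1649] zmax 0.1683 res 0.0005
cup [ 0.4849 -0.0237] 187 0.08737527123578247 [ 0.49006173 -0.02696968  0.08750852]
```

Call:
play_rows(
  rows="0 0.3 0 0 1;0 0.6 0 0 1;0 0.9 0 0 1;0 1.1 0 0 1;0 1.1 0 0 1",
)

```text
clock: 17.25
position: [0.477, -0.0264, 0.0895]
eef_rot: [[-0.186, -0.0, -0.983], [0.983, 0.0, -0.186], [0.0, -1.0, 0.0]]
ft_force: [-0.3, -0.3, -2.8]
opening: 0.644
```

Call:
play_rows(
  rows="0 0.1 0 0 1;0 0.2 0 0 1;0 0.3 0 0 1;0 0.3 0 0 1;0 0.3 0 0 1",
)

```text
clock: 17.75
position: [0.4772, -0.0264, 0.0869]
eef_rot: [[-0.186, 0.0, -0.983], [0.983, -0.0, -0.186], [-0.0, -1.0, -0.0]]
ft_force: [-2.1, -1.9, 3.9]
opening: 0.646
```

```bash
python3 go.py .4796 -.0238 .0834 100.7;python3 look2.py .1
```

```text
t 17.75 pos [ 0.4772 -0.0264  0.0869] yaw 100.71 shift cm [ 0.21  0.35 -0.29] turn 0.01 F [-2.06 -1.85  3.9 ] open 0.646
572 foot [ 0.4858 -0.0253  0.0412] axis [0.035 0.017 0.999] mid [ 0.4878 -0.0244  0.0961] rim [ 0.4897 -0.0235  0.1511] zmax 0.1556 res 0.0006
```

Call:
play_rows(
  rows="-0.05 0 0.06 0 1;-0.08 0 0.12 0 1;-0.08 0.05 0.12 0 1;-0.08 0.1 0.12 0 1;-0.08 0.1 0.12 0 1",
)

```text
clock: 18.3
position: [0.476, -0.0273, 0.0857]
eef_rot: [[-0.186, -0.0, -0.983], [0.983, 0.0, -0.186], [0.0, -1.0, 0.0]]
ft_force: [-1.0, -0.3, 2.1]
opening: 0.65
```

```bash
for i in 1 2 3; do python3 go.py .4796 -.0238 .0834 100.7;python3 look2.py .1;done
```

```text
t 18.3 pos [ 0.476  -0.0273  0.0857] yaw 100.7 shift cm [ 0.28  0.23 -0.42] turn -0.0 F [-0.98 -0.31  2.12] open 0.65
553 foot [ 0.4899 -0.0269  0.0331] axis [-0.017  0.013  1.   ] mid [ 0.4889 -0.0262  0.0881] rim [ 0.488  -0.0254  0.1431] zmax 0.1464 res 0.0006
t 18.35 pos [ 0.476  -0.0273  0.0857] yaw 100.7 shift cm [ 0.28  0.23 -0.41] turn 0.0 F [-1.94  0.06  2.78] open 0.648
564 foot [ 0.4849 -0.0261  0.0401] axis [0.035 0.017 0.999] mid [ 0.4868 -0.0252  0.0951] rim [ 0.4887 -0.0243  0.15  ] zmax 0.1568 res 0.0005
t 18.4 pos [ 0.476  -0.0273  0.0857] yaw 100.7 shift cm [ 0.28  0.23 -0.41] turn 0.0 F [-1.3  -0.11  1.43] open 0.647
553 foot [ 0.4867 -0.0247  0.0397] axis [ 0.009 -0.005  1.   ] mid [ 0.4872 -0.025   0.0947] rim [ 0.4877 -0.0253  0.1497] zmax 0.1535 res 0.0005
```

Call:
play_rows(
  rows="0 0 0.05 0 1;0 0.05 0.1 0 1;0 0.1 0.1 0 1;0 0.2 0.1 0 1;0 0.2 0.1 0 1",
)

```text
clock: 18.95
position: [0.4753, -0.0276, 0.084]
eef_rot: [[-0.186, 0.001, -0.983], [0.983, -0.0, -0.186], [-0.0, -1.0, -0.001]]
ft_force: [-1.0, 0.4, 4.4]
opening: 0.647
```

```bash
for i in 1 2 ; do python3 go.py .4796 -.0238 .0834 100.7;python3 look2.py .1;done; python3 both.py
python3 - <<'E'
from h import *
im,*_=cam("scene")
cv2.imwrite("pics/p2.png",cv2.resize(im[180:300,200:320],(600,600),interpolation=2))
E
```

```text
t 18.95 pos [ 0.4753 -0.0276  0.084 ] yaw 100.7 shift cm [ 0.29  0.06 -0.49] turn 0.0 F [-1.05  0.38  4.42] open 0.647
551 foot [ 0.4847 -0.0269  0.0394] axis [0.031 0.024 0.999] mid [ 0.4865 -0.0256  0.0943] rim [ 0.4882 -0.0243  0.1493] zmax 0.1555 res 0.0006
t 19.0 pos [ 0.4753 -0.0276  0.084 ] yaw 100.71 shift cm [ 0.29  0.06 -0.49] turn 0.01 F [-0.98 -0.04  5.15] open 0.65
549 foot [ 0.4846 -0.0277  0.0382] axis [0.03  0.032 0.999] mid [ 0.4863 -0.0259  0.0931] rim [ 0.4879 -0.0241  0.1481] zmax 0.1536 res 0.0006
cup [ 0.485  -0.0243] 167 0.08748001481149174 [ 0.49457846 -0.02781278  0.08761071]
```

View pics/p2.png

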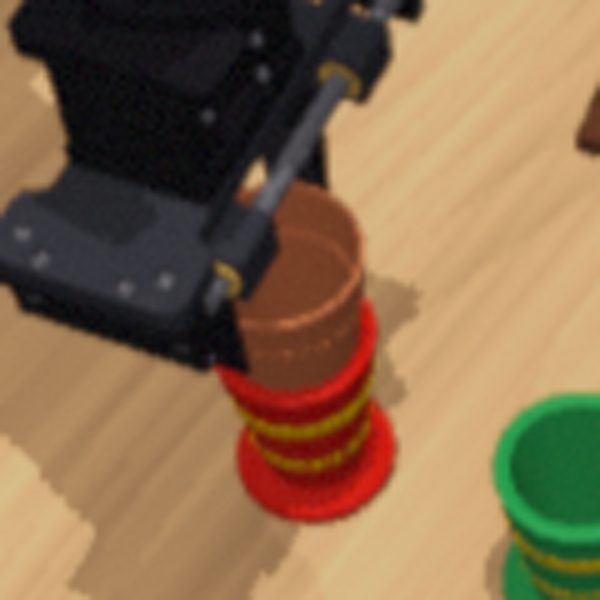

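The tumbler is upright inside the red cup, its front rim near crop (300,325), and fingers are at the side. I'll read the rim height directly.

Run:
```python
from h import *
im,d,P,_=cam("scene")
for u in (254,258,262,266):
    print(u,[(v,*(P[v,u]*1000).round(0).astype(int)) for v in range(241,250)])
print([(u,*(P[216,u]*1000).round().astype(int)) for u in range(258,272,2)],[(v,*(P[v,264]*1000).round().astype(int)) for v in range(213,222)])
```

```text
254 [(241, np.int64(467), np.int64(-14), np.int64(78)), (242, np.int64(468), np.int64(-15), np.int64(77)), (243, np.int64(466), np.int64(-15), np.int64(71)), (244, np.int64(503), np.int64(-49), np.int64(138)), (245, np.int64(504), np.int64(-51), np.int64(138)), (246, np.int64(504), np.int64(-51), np.int64(135)), (247, np.int64(503), np.int64(-51), np.int64(131)), (248, np.int64(501), np.int64(-49), np.int64(125)), (249, np.int64(500), np.int64(-49), np.int64(120))]
258 [(241, np.int64(473), np.int64(-9), np.int64(76)), (242, np.int64(473), np.int64(-10), np.int64(74)), (243, np.int64(472), np.int64(-10), np.int64(70)), (244, np.int64(508), np.int64(-45), np.int64(136)), (245, np.int64(510), np.int64(-47), np.int64(138)), (246, np.int64(508), np.int64(-45), np.int64(131)), (247, np.int64(507), np.int64(-45), np.int64(128)), (248, np.int64(509), np.int64(-47), np.int64(128)), (249, np.int64(506), np.int64(-46), np.int64(121))]
262 [(241, np.int64(479), np.int64(-5), np.int64(76)), (242, np.int64(513), np.int64(-39), np.int64(139)), (243, np.int64(513), np.int64(-40), np.int64(137)), (2
[... 885 characters left out ...]
 (262, np.int64(480), np.int64(5), np.int64(142)), (264, np.int64(483), np.int64(8), np.int64(141)), (266, np.int64(405), np.int64(93), np.int64(-4)), (268, np.int64(412), np.int64(92), np.int64(3)), (270, np.int64(414), np.int64(97), np.int64(-2))] [(213, np.int64(482), np.int64(9), np.int64(147)), (214, np.int64(482), np.int64(9), np.int64(144)), (215, np.int64(482), np.int64(8), np.int64(142)), (216, np.int64(483), np.int64(8), np.int64(141)), (217, np.int64(483), np.int64(7), np.int64(139)), (218, np.int64(486), np.int64(3), np.int64(142)), (219, np.int64(486), np.int64(3), np.int64(139)), (220, np.int64(485), np.int64(4), np.int64(135)), (221, np.int64(485), np.int64(3), np.int64(133))]
```

The rim is at 0.138 on the near side and about 0.141 on the far side, against 0.138 at rest. It is seated under a light load, so I'll open gently.

Call:
play_rows(
  rows="0 0 0 0 0.4;0 0 0 0 0.3;0 0 0 0 0.2;0 0 0 0 0;0 0 0 0 0",
)

```text
clock: 19.7
position: [0.4751, -0.0275, 0.0837]
eef_rot: [[-0.186, -0.0, -0.983], [0.983, 0.0, -0.186], [0.0, -1.0, 0.0]]
ft_force: [0.8, -0.8, 0.2]
opening: 0.898
```

Call:
play_rows(
  rows="0 0 0 0 0;0 0 0 0 0;0 -1 0 0 0;0 -3 0 0 0;0 -7 0 0 0",
)

```text
clock: 20.2
position: [0.474, -0.0273, 0.1535]
eef_rot: [[-0.186, -0.004, -0.983], [0.983, 0.001, -0.186], [0.002, -1.0, 0.004]]
ft_force: [-0.0, -0.1, 0.6]
opening: 1.004
```

```bash
python3 go.py .5448 -.2375 .26 100.7
python3 - <<'E'
from fit import *
im,d,P,_=cam("scene")
m=hsvmask(im,(4,100,40),(14,235,255))&box(P,(.42,-.09,.1),(.55,.04,.17))
Q=P[m];f=conefit(Q,[.485,-.025,.03,0,0],.0155,.032,.11,.0025);q=f.x;a=np.r_[q[3:],1];a/=np.linalg.norm(a)
print(len(Q),"foot",q[:3].round(4),"axis",a.round(3),"rim",(q[:3]+.11*a).round(4))
top=Q[Q[:,2]>.130];print(len(top),(np.percentile(top,1,0)+np.percentile(top,99,0))/2,np.percentile(Q[:,2],[90,95,99]))
# slope of rim: regress z on xy using rim-edge pixels (top 3px of each column run)
cv2.imwrite("pics/p3.png",cv2.resize(im[180:300,200:320],(600,600),interpolation=2))
E
python3 both.py
```

```text
t 20.2 pos [ 0.474  -0.0273  0.1535] yaw 100.7 shift cm [-21.95 -10.69  -3.02] turn -0.0 F [-0.04 -0.1   0.65] open 1.004
883 foot [ 0.4863 -0.0231  0.0328] axis [-0.01  -0.011  1.   ] rim [ 0.4852 -0.0243  0.1428]
285 [ 0.4853045  -0.02435872  0.13539856] [0.13780253 0.13857686 0.13980437]
cup [ 0.4844 -0.0236] 179 0.08753440915919614 [ 0.48784829 -0.02745785  0.08731019]
```

View pics/p3.png

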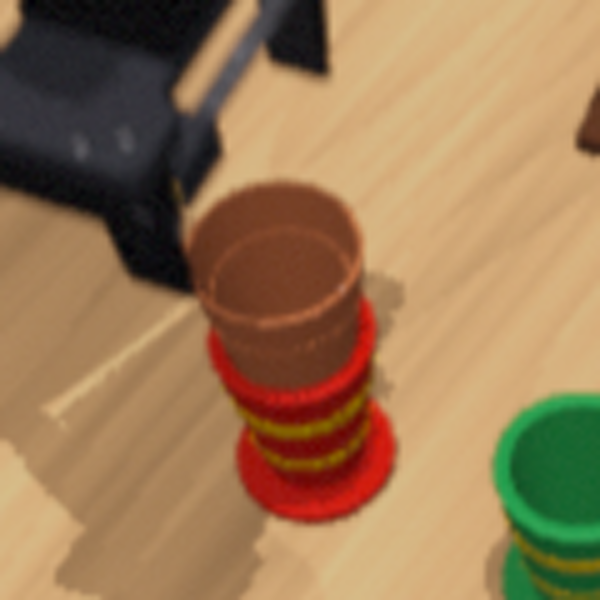

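Step 1 looks met: the tumbler's rim is at z 0.138, centred over the cup and upright, with the gripper clear. Next is the muddler, with the jaws turned perpendicular to the bore line.

Call:
play_rows(
  rows="0 -4 0 -8 0;0 -6.5 0 -16 0;-4 -6.5 -0.5 -24 0;-8 -6.5 -1 -32 0;-12 -6.5 -1.5 -40 0",
)

```text
clock: 20.8
position: [0.5207, -0.1164, 0.2167]
eef_rot: [[-0.738, -0.012, -0.675], [0.674, -0.051, -0.737], [-0.026, -0.999, 0.046]]
ft_force: [-0.8, -1.2, 0.2]
opening: 0.999
```

Call:
play_rows(
  rows="0 0 0 -8 0;0 0 0 -16 0;0 0 0 -24 0;0 0 0 -28.3 0;0 0 0 -28.3 0",
)

```text
clock: 21.3
position: [0.5183, -0.0515, 0.1898]
eef_rot: [[-0.918, 0.004, -0.397], [0.387, -0.216, -0.896], [-0.089, -0.976, 0.197]]
ft_force: [0.4, -0.3, -0.8]
opening: 0.999
```

```bash
python3 go.py .5450 -.2375 .22 169
python3 - <<'E'
from fit import *
print(robot.get_state()["joint_positions"].round(2))
for n in("scene","top"):
    im,d,P,_=cam(n)
    Q=P[hsvmask(im,(0,190,60),(8,255,255))&box(P,(.51,-.28,.18),(.58,-.2,.202))]
    print(n,len(Q),Q.mean(0).round(4) if len(Q) else 0,((Q.min(0)+Q.max(0))/2).round(4) if len(Q) else 0)
    Q=P[box(P,(.52,-.262,.09),(.57,-.212,.18))]
    f=least_squares(lambda p:np.hypot(Q[:,0]-p[0],Q[:,1]-p[1])-.008,[.545,-.2375],loss="soft_l1",f_scale=.001);print(len(Q),f.x.round(4))
E
```

```text
t 21.3 pos [ 0.5183 -0.0515  0.1898] yaw 157.12 shift cm [-9.92  1.09 16.21] turn -11.88 F [ 0.41 -0.3  -0.79] open 0.999
[-0.1   0.34  1.83 -0.26  0.96 -2.68]
scene 118 [ 0.5479 -0.2384  0.1933] [ 0.5467 -0.2378  0.1907]
293 [ 0.5452 -0.2367]
top 47 [ 0.5438 -0.2368  0.1951] [ 0.5442 -0.2382  0.1938]
103 [ 0.5446 -0.2389]
```

Joint 6 hit its limit on that side and the tool tilted. I'll turn back the other way.

Call:
play_rows(
  rows="0 -2 0 8 0;0 -4 0 16 0;0 -4 0 24 0;0 -4 0 32 0;0 -4 0 40 0",
)

```text
clock: 21.9
position: [0.5187, -0.0439, 0.2297]
eef_rot: [[-0.438, 0.004, -0.899], [0.877, -0.215, -0.429], [-0.195, -0.977, 0.09]]
ft_force: [-0.2, -0.2, 0.5]
opening: 0.997
```

```bash
python3 go.py .5450 -.2375 .22 -11; python3 -c "
from workcell import robot
s=robot.get_state();print(s['joint_positions'].round(2),s['eef_rot'].round(3))"
```

```text
t 21.9 pos [ 0.5187 -0.0439  0.2297] yaw 116.54 shift cm [-17.95   5.11   5.85] turn -52.46 F [-0.2  -0.19  0.48] open 0.997
[-0.09  0.3   1.77 -0.25  1.06 -1.99] [[-0.438  0.004 -0.899]
 [ 0.877 -0.215 -0.429]
 [-0.195 -0.977  0.09 ]]
```

The 12.4° tilt is kept in the command, fingers leaning toward −y. That lies in the pad plane if the jaws point along world x, which is what I want here. I'll turn +115° to make the jaw axis horizontal.

Call:
play_rows(
  rows="0 0 0 8 0;0 0 0 16 0;0 0 0 24 0;0 0 0 32 0;0 0 0 40 0",
)

```text
clock: 22.4
position: [0.5186, -0.044, 0.2295]
eef_rot: [[0.242, 0.004, -0.97], [0.948, -0.215, 0.236], [-0.207, -0.977, -0.056]]
ft_force: [-0.5, 0.3, -0.5]
opening: 1.001
```

Call:
play_rows(
  rows="0 0 0 8 0;0 0 0 16 0;0 0 0 24 0;0 0 0 32 0;0 0 0 40 0",
)

```text
clock: 22.9
position: [0.5186, -0.044, 0.2295]
eef_rot: [[0.809, 0.004, -0.588], [0.575, -0.215, 0.79], [-0.123, -0.977, -0.176]]
ft_force: [-0.2, 0.0, -0.2]
opening: 0.997
```

Call:
play_rows(
  rows="0 0 0 8 0;0 0 0 16 0;0 0 0 24 0;0 0 0 34.5 0;0 0 0 34.5 0",
)

```text
clock: 23.4
position: [0.5186, -0.044, 0.2295]
eef_rot: [[1.0, 0.004, -0.026], [0.027, -0.215, 0.976], [-0.002, -0.977, -0.215]]
ft_force: [-0.7, -0.2, -0.5]
opening: 0.996
```

```bash
python3 go.py .5448 -.2464 .19 0; python3 -c "
from workcell import robot
s=robot.get_state();print(s['joint_positions'].round(2),s['eef_rot'].round(3))"
```

```text
t 23.4 pos [ 0.5186 -0.044   0.2295] yaw 1.53 shift cm [  2.08   8.21 -18.98] turn 1.53 F [-0.68 -0.18 -0.49] open 0.996
[-0.09  0.3   1.77 -0.25  1.06  0.01] [[ 1.     0.004 -0.026]
 [ 0.027 -0.215  0.976]
 [-0.002 -0.977 -0.215]]
```

Call:
play_rows(
  rows="0.4 1.5 -4 0 0;0.8 3 -8 0 0;1.2 4.6 -12 0 0;1.7 6.4 -16 0 0;2.08 8.2 -19 0 0",
)

```text
clock: 23.9
position: [0.5461, -0.249, 0.1902]
eef_rot: [[1.0, 0.005, -0.031], [0.031, -0.215, 0.976], [-0.002, -0.977, -0.215]]
ft_force: [0.9, 0.0, -0.1]
opening: 1.002
```

Call:
play_rows(
  rows="0 0 0 0 0;0 0 0 0 0;0 0 0 0 0;0 0 0 0 0;0 0 0 0 0",
)

```text
clock: 24.4
position: [0.5462, -0.2451, 0.1905]
eef_rot: [[0.999, 0.005, -0.035], [0.035, -0.216, 0.976], [-0.003, -0.976, -0.216]]
ft_force: [0.7, 0.2, -0.8]
opening: 1.002
```

```bash
python3 go.py .5448 -.2464 .116 0
python3 - <<'E'
from fit import *
im,d,P,(K,R,t)=cam("scene");s=robot.get_state();T=s["eef_rot"];p=s["position"]
m=box(P,(p[0]-.1,p[1]-.1,.12),(p[0]+.1,p[1]+.1,.45))&(im.max(-1)<60)
L=(P[m]-p)@T
for a in np.arange(-.12,.02,.015):
    q=L[(L[:,1]>=a)&(L[:,1]<a+.015)]
    if len(q): print(round(a,3),len(q),"x",np.percentile(q[:,0],[1,50,99]).round(3),"z",np.percentile(q[:,2],[1,50,99]).round(3))
cv2.imwrite("pics/m1.png",cv2.resize(im[220:420,100:300],(600,600),interpolation=2))
E
```

```text
t 24.4 pos [ 0.5462 -0.2451  0.1905] yaw 2.0 shift cm [-0.12  7.3   1.49] turn 2.0 F [ 0.7   0.22 -0.83] open 1.002
-0.12 377 x [-0.076  0.08   0.084] z [-0.035 -0.028  0.029]
-0.105 42 x [-0.049 -0.047  0.03 ] z [-0.019 -0.006  0.002]
-0.09 65 x [-0.054 -0.047 -0.045] z [-0.011  0.001  0.01 ]
-0.075 84 x [-0.053 -0.046  0.056] z [-0.011 -0.009  0.01 ]
-0.06 150 x [-0.052 -0.046  0.058] z [-0.011 -0.007  0.007]
-0.045 152 x [-0.049 -0.046  0.057] z [-0.011 -0.003  0.011]
-0.03 18 x [-0.047  0.052  0.054] z [-0.01   0.002  0.009]
```

View pics/m1.png

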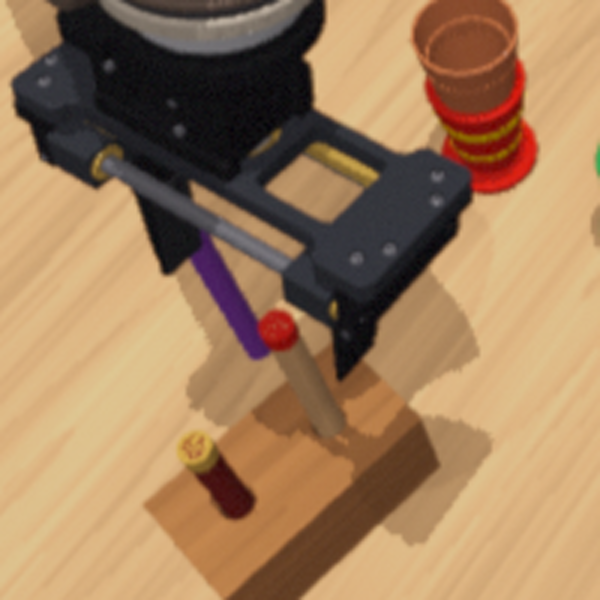

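The open jaws straddle the muddler, whose red top is at crop (278,328). The stirrer and purple rod are clear, and the tip offset of −27 mm is confirmed. Descend and grip.

Call:
play_rows(
  rows="-0.1 2 0.4 0 0;-0.1 4 0.8 0 0;-0.1 6 1.2 0 0;-0.1 7.3 1.5 0 0;-0.1 7.3 1.5 0 0",
)

```text
clock: 24.95
position: [0.5442, -0.2465, 0.114]
eef_rot: [[0.999, 0.001, -0.035], [0.034, -0.214, 0.976], [-0.006, -0.977, -0.214]]
ft_force: [0.9, -0.4, -0.3]
opening: 0.998
```

Call:
play_rows(
  rows="0 0 0 0 0.5;0 0 0 0 1;0 0 0 0 1;0 0 0 0 1;0 0 0 0 1",
)

```text
clock: 25.45
position: [0.5448, -0.2471, 0.1158]
eef_rot: [[0.999, 0.004, -0.034], [0.034, -0.216, 0.976], [-0.003, -0.976, -0.216]]
ft_force: [0.2, -0.1, -0.8]
opening: 0.633
```

Call:
play_rows(
  rows="0 0 0 0 1;0 0 0 0 1;0 0 0 0 1;0 0 0 0 1;0 0 0 0 1",
)

```text
clock: 25.95
position: [0.5448, -0.247, 0.1154]
eef_rot: [[0.999, 0.004, -0.034], [0.034, -0.215, 0.976], [-0.004, -0.977, -0.215]]
ft_force: [0.7, 0.2, 0.3]
opening: 0.216
```

```bash
python3 go.py .5448 -.2464 .2 0
```

```text
t 25.95 pos [ 0.5448 -0.247   0.1154] yaw 1.94 shift cm [-0.03 -8.27 -1.76] turn 1.94 F [0.69 0.21 0.34] open 0.216
```

Call:
play_rows(
  rows="0 0 0 0 1;0 0 0 0 1;0 0 0 0 1;0 0 0 0 1;0 0 0 0 1",
)

```text
clock: 26.45
position: [0.5447, -0.247, 0.1154]
eef_rot: [[0.999, 0.004, -0.034], [0.034, -0.215, 0.976], [-0.004, -0.977, -0.215]]
ft_force: [0.3, -0.1, -0.0]
opening: 0.161
```

Call:
play_rows(
  rows="0 -1 -0.22 0 1;0 -3 -0.66 0 1;0 -5 -1.1 0 1;0 -7 -1.54 0 1;0 -9 -1.98 0 1",
)

```text
clock: 26.95
position: [0.5451, -0.2469, 0.2092]
eef_rot: [[0.999, 0.004, -0.034], [0.034, -0.215, 0.976], [-0.003, -0.977, -0.215]]
ft_force: [0.4, -0.3, -0.7]
opening: 0.169
```

Call:
play_rows(
  rows="0 -2 -0.44 0 1;0 -4 -0.88 0 1;0 -5.6 -1.23 0 1;0 -5.6 -1.23 0 1;0 -5.6 -1.23 0 1",
)

```text
clock: 27.45
position: [0.5451, -0.2468, 0.2649]
eef_rot: [[0.999, 0.004, -0.034], [0.034, -0.215, 0.976], [-0.003, -0.977, -0.215]]
ft_force: [-0.1, -1.6, -0.6]
opening: 0.164
```

```bash
cat > mud.py <<'E'
from fit import *
for n in ("scene","top"):
    im,d,P,_=cam(n);s=robot.get_state();g=s["position"]-.04*s["eef_rot"][:,1]
    m=hsvmask(im,(10,60,50),(22,190,255))&box(P,(g[0]-.04,g[1]-.04,g[2]-.16),(g[0]+.04,g[1]+.04,g[2]+.05))
    Q=P[m]
    if n=="top": print("top",len(Q)); continue
    z0=g[2]-.06
    r=lambda p:np.hypot(Q[:,0]-p[0]-p[2]*(Q[:,2]-z0),Q[:,1]-p[1]-p[3]*(Q[:,2]-z0))-.008
    f=least_squares(r,[*g[:2],0,0],loss="soft_l1",f_scale=.001);p=f.x
    print(n,len(Q),"grasp",g.round(4),"axis@",z0.round(3),p.round(4),"zmin",np.percentile(Q[:,2],[0,2]).round(4),"res",np.median(abs(f.fun)).round(4))
    zf=g[2]-.14; print("foot xy",(p[:2]+p[2:]*(zf-z0)).round(4))
E
python3 go.py .5448 -.2464 .2 0; python3 mud.py
```

```text
t 27.45 pos [ 0.5451 -0.2468  0.2649] yaw 1.94 shift cm [-0.01  6.33  1.43] turn 1.94 F [-0.15 -1.65 -0.6 ] open 0.164
scene 608 grasp [ 0.5448 -0.2381  0.3033] axis@ 0.243 [ 0.5462 -0.2365  0.0037 -0.0015] zmin [0.166  0.1687] res 0.0003
foot xy [ 0.5459 -0.2364]
top 36
```

The muddler is held upright, its foot at z≈0.165 and scene-frame xy (0.5459, −0.2364). The tumbler axis is at (0.4853, −0.0244). Carry it over gently.

Call:
play_rows(
  rows="-0.4 -0.3 1.5 0 1;-1.1 -0.9 4 0 1;-2 -1.6 7 0 1;-2.8 -2.3 10.5 0 1;-3.6 -3 14 0 1",
)

```text
clock: 28.05
position: [0.5032, -0.1032, 0.2635]
eef_rot: [[0.999, 0.003, -0.034], [0.033, -0.215, 0.976], [-0.005, -0.977, -0.215]]
ft_force: [1.2, 1.1, -0.6]
opening: 0.163
```

Call:
play_rows(
  rows="-0.7 -0.6 3 0 1;-1.2 -1.1 5 0 1;-1.6 -1.45 6.4 0 1;-1.73 -1.58 6.9 0 1;-1.73 -1.58 6.9 0 1",
)

```text
clock: 28.55
position: [0.4847, -0.0345, 0.2647]
eef_rot: [[0.999, 0.004, -0.035], [0.035, -0.215, 0.976], [-0.004, -0.977, -0.215]]
ft_force: [0.7, -0.3, -0.1]
opening: 0.164
```

Call:
play_rows(
  rows="0 0 0 0 1;0 0 0 0 1;0 0 0 0 1;0 0 0 0 1;0 0 0 0 1",
)

```text
clock: 29.05
position: [0.4848, -0.0351, 0.2647]
eef_rot: [[0.999, 0.004, -0.033], [0.033, -0.215, 0.976], [-0.004, -0.977, -0.215]]
ft_force: [-0.5, 1.1, -0.4]
opening: 0.162
```

```bash
python3 go.py .485 -.034 .2 0; python3 mud.py
cat > tum.py <<'E'
from fit import *
im,d,P,_=cam("scene")
m=hsvmask(im,(4,140,40),(13,235,255))&box(P,(.42,-.09,.1),(.55,.04,.146))
Q=P[m];f=conefit(Q,[.485,-.025,.03,0,0],.0155,.032,.11,.0025);q=f.x;a=np.r_[q[3:],1];a/=np.linalg.norm(a)
print(len(Q),"foot",q[:3].round(4),"axis",a.round(3),"rim",(q[:3]+.11*a).round(4),"z",np.percentile(Q[:,2],[95,99]))
E
python3 tum.py; python3 both.py
```

```text
t 29.05 pos [ 0.4848 -0.0351  0.2647] yaw 1.92 shift cm [0.05 6.3  1.5 ] turn 1.92 F [-0.51  1.08 -0.43] open 0.162
scene 711 grasp [ 0.4847 -0.0264  0.3038] axis@ 0.244 [ 4.86e-01 -2.47e-02  3.80e-03 -1.00e-04] zmin [0.1654 0.171 ] res 0.0005
foot xy [ 0.4857 -0.0247]
top 0
821 foot [ 0.4844 -0.0249  0.0336] axis [0.008 0.006 1.   ] rim [ 0.4853 -0.0243  0.1436] z [0.13875749 0.13972782]
cup [ 0.4845 -0.0236] 185 0.08752336883970668 [ 0.48871793 -0.02821585  0.08726297]
```

Aligned to within 1 mm. Lower: about 131 mm to the floor.

Call:
play_rows(
  rows="0 1 0.22 0 1;0 2.6 0.57 0 1;0 4.2 0.92 0 1;0 5.8 1.28 0 1;0 7.4 1.63 0 1",
)

```text
clock: 29.75
position: [0.4842, -0.0348, 0.1877]
eef_rot: [[0.999, 0.003, -0.034], [0.034, -0.215, 0.976], [-0.004, -0.977, -0.215]]
ft_force: [0.1, -0.2, -1.6]
opening: 0.164
```

Call:
play_rows(
  rows="0 1.2 0.26 0 1;0 2.4 0.53 0 1;0 3.5 0.77 0 1;0 4.4 0.97 0 1;0 4.4 0.97 0 1",
)

```text
clock: 30.25
position: [0.4838, -0.0349, 0.1427]
eef_rot: [[0.999, 0.002, -0.034], [0.034, -0.215, 0.976], [-0.006, -0.977, -0.215]]
ft_force: [-0.2, 0.5, -1.1]
opening: 0.165
```

```bash
python3 go.py .485 -.034 .1334 0; python3 mud.py;python3 go.py .485 -.034 .1334 0; python3 tum.py
```

```text
t 30.25 pos [ 0.4838 -0.0349  0.1427] yaw 1.94 shift cm [0.13 0.89 0.28] turn 1.94 F [-0.24  0.52 -1.14] open 0.165
scene 780 grasp [ 0.4841 -0.0263  0.1826] axis@ 0.123 [ 0.4845 -0.0233  0.0165 -0.0243] zmin [0.0608 0.0813] res 0.0159
foot xy [ 0.4832 -0.0213]
top 0
t 30.35 pos [ 0.4844 -0.0349  0.144 ] yaw 1.94 shift cm [0.07 1.01 0.32] turn 1.94 F [-0.16 -0.14 -0.36] open 0.166
721 foot [ 0.4872 -0.0219  0.0348] axis [-0.025 -0.03   0.999] rim [ 0.4845 -0.0252  0.1447] z [0.13874303 0.14002534]
```

Call:
play_rows(
  rows="0 0.2 0.04 0 1;0 0.4 0.09 0 1;0 0.6 0.13 0 1;0 0.75 0.16 0 1;0 0.75 0.16 0 1",
)

```text
clock: 30.9
position: [0.4842, -0.035, 0.1361]
eef_rot: [[0.999, 0.003, -0.034], [0.034, -0.215, 0.976], [-0.004, -0.977, -0.215]]
ft_force: [0.5, 0.4, -1.1]
opening: 0.165
```

Call:
play_rows(
  rows="0 0.05 0.01 0 1;0 0.1 0.02 0 1;0 0.15 0.03 0 1;0 0.15 0.03 0 1;0 0.15 0.03 0 1",
)

```text
clock: 31.4
position: [0.4843, -0.035, 0.1348]
eef_rot: [[0.999, 0.004, -0.034], [0.034, -0.215, 0.976], [-0.004, -0.977, -0.215]]
ft_force: [-0.6, 0.0, -0.9]
opening: 0.164
```

Call:
play_rows(
  rows="0 0.05 0.01 0 1;0 0.1 0.02 0 1;0 0.15 0.03 0 1;0 0.15 0.03 0 1;0 0.15 0.03 0 1",
)

```text
clock: 31.9
position: [0.4844, -0.0351, 0.1335]
eef_rot: [[0.999, 0.004, -0.034], [0.034, -0.216, 0.976], [-0.003, -0.976, -0.216]]
ft_force: [-1.6, 0.4, 5.1]
opening: 0.163
```

Call:
play_rows(
  rows="0 0.03 0.01 0 1;0 0.06 0.01 0 1;0 0.1 0.02 0 1;0 0.1 0.02 0 1;0 0.1 0.02 0 1",
)

```text
clock: 32.4
position: [0.4847, -0.0352, 0.1332]
eef_rot: [[0.999, 0.005, -0.034], [0.034, -0.216, 0.976], [-0.002, -0.976, -0.216]]
ft_force: [-2.8, 1.2, 15.6]
opening: 0.161
```

Floor contact came at the predicted height, at 15 N. Ease off half a millimetre, then release.

Call:
play_rows(
  rows="0 -0.05 -0.01 0 1;0 -0.08 -0.02 0 1;0 -0.08 -0.02 0 1;0 -0.08 -0.02 0 0.8;0 -0.08 -0.02 0 0.6",
)

```text
clock: 32.9
position: [0.4842, -0.035, 0.1328]
eef_rot: [[0.999, 0.003, -0.034], [0.034, -0.215, 0.976], [-0.004, -0.977, -0.215]]
ft_force: [1.0, 0.3, -0.1]
opening: 0.24
```

Call:
play_rows(
  rows="0 0 0 0 0.4;0 0 0 0 0.2;0 0 0 0 0;0 0 0 0 0;0 0 0 0 0",
)

```text
clock: 33.4
position: [0.4843, -0.0351, 0.133]
eef_rot: [[0.999, 0.004, -0.034], [0.034, -0.215, 0.976], [-0.004, -0.977, -0.215]]
ft_force: [0.8, -0.7, 1.1]
opening: 0.645
```

Call:
play_rows(
  rows="0 0 0 0 0;0 0 0 0 0;0 0 0 0 0;0 0 0 0 0;0 0 0 0 0",
)

```text
clock: 33.9
position: [0.4843, -0.0351, 0.1331]
eef_rot: [[0.999, 0.004, -0.034], [0.034, -0.215, 0.976], [-0.004, -0.977, -0.215]]
ft_force: [0.2, 0.5, 0.5]
opening: 0.991
```

```bash
python3 tum.py; python3 go.py .485 -.034 .25 0
python3 - <<'E'
from h import *
im,*_=cam("scene")
cv2.imwrite("pics/r1.png",cv2.resize(im[140:300,180:340],(600,600),interpolation=2))
E
```

```text
738 foot [ 0.4851 -0.0244  0.0325] axis [-0.003  0.003  1.   ] rim [ 0.4848 -0.0241  0.1425] z [0.13843022 0.13982697]
t 33.95 pos [ 0.4843 -0.0351  0.133 ] yaw 1.94 shift cm [  0.03 -11.44  -2.42] turn 1.94 F [ 0.19 -0.44 -0.39] open 0.994
```

View pics/r1.png

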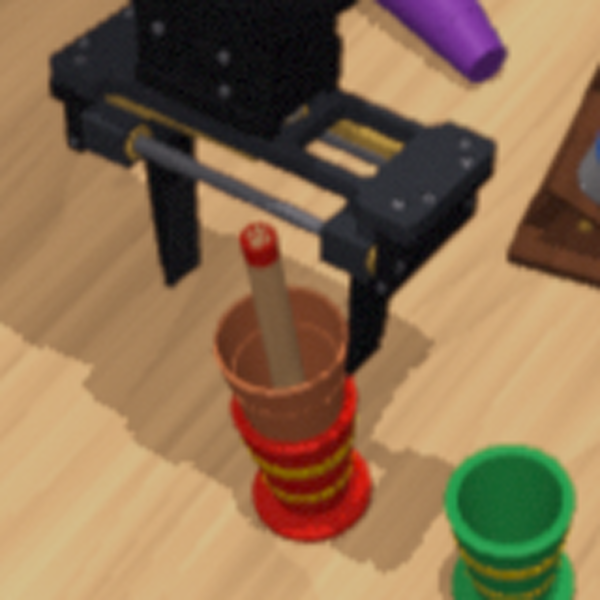

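The jaws are open on both sides and the muddler stands upright in the nested tumbler, its red top at (258,245). Retreat straight up.

Call:
play_rows(
  rows="0 -1 -0.22 0 0;0 -3 -0.66 0 0;0 -5.5 -1.2 0 0;0 -8 -1.76 0 0;0 -11 -2.42 0 0",
)

```text
clock: 34.5
position: [0.4843, -0.0349, 0.2471]
eef_rot: [[0.999, 0.003, -0.034], [0.034, -0.215, 0.976], [-0.004, -0.977, -0.215]]
ft_force: [0.1, -0.2, 0.4]
opening: 1.002
```

Call:
play_rows(
  rows="0 0 0 0 0;0 0 0 0 0;0 0 0 0 0;0 0 0 0 0;0 0 0 0 0",
)

```text
clock: 35.0
position: [0.4845, -0.035, 0.245]
eef_rot: [[0.999, 0.002, -0.034], [0.034, -0.215, 0.976], [-0.005, -0.977, -0.215]]
ft_force: [-0.5, 0.4, 0.7]
opening: 1.001
```

```bash
python3 tum.py; python3 both.py
python3 - <<'E'
from fit import *
im,d,P,_=cam("scene");s=robot.get_state();print(s["position"],s["ft_force"].round(1),s["clock"])
Q=P[box(P,(.44,-.07,.15),(.53,.03,.216))&hsvmask(im,(10,60,50),(22,190,255))]
f=least_squares(lambda p:np.hypot(Q[:,0]-p[0]-p[2]*(Q[:,2]-.17),Q[:,1]-p[1]-p[3]*(Q[:,2]-.17))-.008,[.485,-.025,0,0],loss="soft_l1",f_scale=.001).x
print(len(Q),"axis",f.round(4),"foot xy",(f[:2]-f[2:]*.137).round(4))
Q=P[box(P,(.44,-.07,.19),(.53,.03,.225))&hsvmask(im,(0,190,60),(8,255,255))];print("top z",np.percentile(Q[:,2],[90,97,100]).round(4))
robot.job_done()
E
```

```text
751 foot [ 0.4857 -0.0224  0.0344] axis [-0.003 -0.021  1.   ] rim [ 0.4853 -0.0248  0.1443] z [0.13849137 0.13967758]
cup [ 0.4846 -0.0236] 183 0.0875641796432494 [ 0.48918858 -0.02780839  0.0879208 ]
[ 0.48464696 -0.03496178  0.24530144] [-0.8  0.2  0.2] 35.15
191 axis [ 0.4852 -0.0245 -0.0013 -0.0179] foot xy [ 0.4853 -0.022 ]
top z [0.2142 0.2145 0.2147]
the job is handed in; nothing more can be done
```

The drinks set is made up and I handed it in at 35 s. The copper tumbler sits upright in the red cup, let go, and the muddler stands on the tumbler's floor, let go only after its foot touched.

**Last checks:**
- **Tumbler:** the rim edge reads about 0.138–0.139 m, which is the height expected at rest. Its axis is within about 2 mm of the cup's centre and tilted about 1°.
- **Muddler:** the top is at 0.214 m against 0.213 expected with the foot on the floor. The foot is within about 3 mm of the tumbler's axis, and I let go after 15 N of contact, eased off first.
- **Gripper:** it is well clear of everything, at about zero force.

**What went wrong or disagreed:**
- **Tool height:** in the images the fingertips sat 38 mm higher than the reported TCP implied. The first grasp closed above or inside the tumbler's mouth and missed; I corrected the height and the second grasp held.
- **Tumbler tilt:** it stayed at about 30° in the grip. I righted it against the table, where the wrist briefly read about 24 N, and then gently shook it to hang upright.
- **Wrist limit:** a turn ran joint 6 to about its limit and left the tool tilted 12°. That tilt lay in the plane of the pads, so I did the muddler that way.
- **Fit disagreement:** the whole-cone fit puts the rim 4–6 mm higher than the edge measurement. I trusted the edge.
- **Not measured:** I did not re-measure the other wares, which looked in place in the later pictures that showed them. The forces between tumbler and cup could only be inferred from the wrist.

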